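# Hang the work lamp on the saw post's keyhole studs

### The arm

A 7-joint arm with a two-finger parallel gripper is mounted at the origin on the work surface. World frame = base frame: x ahead of the robot, y to its left, z up, the work surface at z = 0. Lengths are in m, angles in degrees, forces in N, time in s.
With the tool pointing down it reaches from about 0.35 to 0.9 m from the base axis. Payload 8.1 kg.
Tool frame: the origin (TCP) lies between the finger pads; the fingertips stand 8 mm ahead of it and the grasp point (between the pads) lies 11 mm behind it; z points along the fingers, y is the direction in which the jaws open and shut (so a half turn about z gives the same grasp; the last joint's range is limited). The gripper opens to 92 mm and grips with 3 to 60 N. Pads are 19 mm wide; open, the fingers measure 130 mm over their backs; the gripper's body (75 mm by 190 mm) begins 47 mm behind the grasp point.
Start: joints at [-70.623, 24.895, 1.432, 90.138, -0.665, 64.973, -4.303], TCP at [0.267, 0.565, 0.235] pointing down, gripper open.
Joint ranges: [-149.89, 149.89], [-25.12, 119.58], [-72.63, 75.52], [4.76, 147.25], [-75.54, 255.54], [6.69, 114.76], [-157.13, 157.13]. Speed limits (degrees/s): [127.2, 127.2, 172.46, 172.46, 180, 180, 180].

### API

Orientations are given as a 3x3 rotation matrix whose columns are the frame's x, y, z axes.
In Python, from cell import sensors, viewer, job gives the robot as it stands.
- The arm moves only by the tool play_rows, never from a script. Its argument "series" is a list of rows, each an object of numbers: "x", "y", "z": the shift along the tool's x, y, z in mm; "wx", "wy", "wz": the turn, a rotation vector about the tool's x, y, z in degrees; "grip": the finger opening in mm, from 0 to 91.8. In form: [{"x": .., "y": .., "z": .., "wx": .., "wy": .., "wz": .., "grip": ..}, ...]. A call has 1 to 20 rows; each row shifts and turns the commanded pose from where the row before left it, along the tool's axes as they then stand; what a row does not reach is not made up. A row lasts 1/10 s, in which the tool goes at most 50 mm and 8.59 degrees, less where a joint would pass 70% of its speed; a pose out of reach is approached as far as the arm can. A call is refused whole if a number of a shift passes 50 or a number of a turn 8.59, either way. A call with a gripper value outside its range is refused whole. The fingers move at their own pace and stop on an object; "squeeze" is the grip in N (left out, the last holds). Time passes only in rows, so rows that do not move let the fingers close. It gives the time, the measured TCP pose, the force and the opening at its end, in the units of the state.
- sensors.read_state(): the state, without advancing time (a new reading comes with each control period).
- viewer.grab_frame(name): name is "scene" or "top"; returns a dict with "image" (400x640x3 uint8, blue, green, red), "z_map" (400x640 float32, m along the optical axis (not along the pixel's ray), 0 where there is no reading), "intrinsics" (3x3 intrinsics, pixels), "rvec" (rotation vector, rad) and "tvec" (3), from world to camera coordinates, as OpenCV has them. Camera axes: x right, y down, z forward; pixel columns grow to the right and rows downward; lengths in m; the calibration is good to about 2 mm. A picture is of the moment at which its call begins.
- job.hand_in(): hands the job in, once; it reports no verdict.
The state is a dict: "clock": time; "joint_positions": joint angles; "joint_velocities": joint speeds; "joint_torque": joint torques, N m; "ee_pos": TCP position; "orientation": TCP orientation; "contact_force": force on the tool from outside, world axes, zero at the start; "ft_torque": the same for the moment, N m; "opening": opening from 0.0 (shut) to 1.0 (fully open).
Only numpy, scipy, OpenCV 4.12 (cv2) and the standard library are available. Lean on these libraries where they do the work, as an engineer would, in place of code of your own. Each camera call takes 0.05 s, during which the arm holds its last target.

### The job

Clear away the wood block that stands in front of the machine post by putting it in the plywood tray, then hang the work lamp on the post: pass both keyholes of its bracket over the two headed studs and let it slide down until it is locked fully home, flush and level, and let go. Leave the glue bottle, the jar, the flat wooden template and the pencil pot where they stand.

Things in the scene. Friction and masses are not known exactly. Their poses are not given: they have to be found in the camera images.
- post: Fixed upright grey-green painted machine block, left on the table: 50 thick (its x), 190 wide (y), 135 tall (z); origin at the centre of its underside. Its front face, at x = -25, looks along its -x and carries two steel headed studs at y = -42 and +42, z = 105. Its foot flange and rear knob are seen only, not solid.
- stud_a (a point): Centre of the outer end of the stud at the post's y = -42. Each stud sticks straight out of the face: shank 7 diameter, 10 long clear of the face, then a round head 15 diameter, 5 thick, ending 15 in front of the face.
- stud_b (a point): The same point of the other, equal stud, at the post's y = +42.
- lamp: Loose battery work lamp, about 0.32 kg, standing upright on its bracket plate and its black drum (54 diameter, axis at x = -65, z = 0 to 77). Origin at the underside, below the middle of its arm, near its centre of mass; z up. Fully hung, its axes are parallel to the post's and its origin is at x = -76, y = 0, z = 58.5 in the post's frame; with the stud heads in the entry holes, z = 79.
- lamp_arm (a point): Middle of the lamp's arm, 60 above the lamp's origin: a dark square steel bar along the lamp's x from plate to drum, 18 wide in y, 20 tall (z = 50 to 70), free to be gripped from x = -35 to +42.
- keyhole_a (a point): Centre of the entry hole of the keyhole at the lamp's y = -42, z = 26, on the back of the upright aluminium bracket plate. Plate: 6 thick, x = 45 to 51 (its back, which goes against the post, is x = 51), y = -65 to 65, z = 0 to 72. Entry hole right through, 22 across, eight-sided; from it a slot 10 wide runs up to its closed end at z = 50.
- keyhole_b (a point): The same point of the other, equal keyhole, at the lamp's y = +42.
- offcut: Loose plain wood block standing upright on the table close in front of the post's studs, in the lamp's way: 60 (x) x 45 (y) x 115 tall (z), about 0.19 kg; origin at the centre of its underside.
- offcut_mid (a point): Centre of the wood block, 57.5 above its underside.
- tray: Fixed open-topped plywood tray, outside 160 (x) x 140 (y) x 55 tall, walls and floor 6 thick; origin at the centre of its underside.
- bottle: Bystander: round white glue bottle, 56 diameter, 150 tall, standing; origin at the centre of its underside. The bottle, jar and pencil pot swap places: two near the middle, one far right.
- jar: Bystander: round grey jar with a steel cap, 66 diameter, 80 tall; origin at the centre of its underside.
- template: Bystander: flat L-shaped wooden template lying on the table, 150 x 98 x 16; origin at its underside, near the middle.
- pencil_pot: Bystander: round dark steel pot with pencils, 72 diameter, 85 tall, pencils to 135; origin at the centre of its underside.

How it is judged:
By the outcome, as a careful person would: the job done as asked, in the order asked, and still so for the second after the job is handed in, with the robot touching nothing.
It also fails if it takes over 72 s, if anything falls off the work surface, if the arm or the gripper's body presses on something with over 40 N, if the wrist force passes 120 N, or if a joint passes its speed limit or range.

## Working session

There is one attempt and no reset: what is moved stays moved. The work goes in short steps, Python scripts to look and compute and a tool call to move; the robot and the scene stay as the last step left them, time stands still between calls to the robot, and variables do not carry over. Pictures are saved under pics/ and viewed, and the job is handed in when it is done.

Besides the shell and the picture viewer there is one more tool, called after "Emit:" in YAML: its name, and indented under it one key for each argument. play_rows: Moves the arm, as the interface text tells. Its arguments: {"type":"object","properties":{"series":{"type":"array","items":{"type":"object","properties":{"x":{"type":"number"},"y":{"type":"number"},"z":{"type":"number"},"wx":{"type":"number"},"wy":{"type":"number"},"wz":{"type":"number"},"grip":{"type":"number"}}}},"squeeze":{"type":"number"}},"required":["series"]}

```bash
ls; mkdir -p pics
cat > h.py <<'E'
import numpy as np, cv2
from cell import sensors, viewer, job
def grab(n):
    f=viewer.grab_frame(n); np.savez(''+n+'.npz',**{k:np.asarray(v) for k,v in f.items()}); return f
def load(n): return dict(np.load(''+n+'.npz'))
def Rt(f): return cv2.Rodrigues(np.asarray(f['rvec'],float).reshape(3,1))[0], np.asarray(f['tvec'],float).ravel()
def world(f,u,v,d=None):
    R,t=Rt(f); K=f['intrinsics']
    if d is None: d=f['z_map'][int(round(v)),int(round(u))]
    p=np.linalg.inv(K)@np.array([u,v,1.])*d
    return R.T@(p-t)
def worldz(f,u,v,z):
    R,t=Rt(f);K=f['intrinsics']; r=R.T@np.linalg.inv(K)@np.array([u,v,1.]); c=-R.T@t
    return c+r*(z-c[2])/r[2]
def cloud(f):
    R,t=Rt(f);K=f['intrinsics'];z=f['z_map'];h,w=z.shape
    u,v=np.meshgrid(np.arange(w),np.arange(h)); P=np.stack([(u-K[0,2])/K[0,0]*z,(v-K[1,2])/K[1,1]*z,z],-1)
    W=(P-t)@R; W[z<=0]=np.nan; return W
def proj(f,p): return cv2.projectPoints(np.array(p,float).reshape(-1,3),np.asarray(f['rvec'],float),np.asarray(f['tvec'],float),f['intrinsics'],None)[0].reshape(-1,2)
E
python3 - <<'E'
from h import *
for n in ('scene','top'):
    f=grab(n); cv2.imwrite(f'pics/{n}0.png',f['image']); R,t=Rt(f); print(n,-R.T@t,R[2])
s=sensors.read_state(); print(s)
E
```

```text
pics
scene [1.18188351 0.56933831 0.60621123] [-0.63370349 -0.57182234 -0.52099818]
top [0.46874337 0.00439828 1.12926552] [ 0.09133072  0.01222171 -0.99574561]
{'clock': 0.1, 'joint_positions': array([-70.62109289,  24.93311999,   1.43104743,  90.18296706,
        -0.66487452,  64.97478779,  -4.30188535]), 'joint_velocities': array([ 0.09277809, -0.11427523,  0.09370545, -0.11563354,  0.00659288,
       -0.12923226, -0.02555778]), 'joint_torque': array([ 2.58706808e-03, -6.69122744e+01,  9.87728834e-01, -3.15146291e+01,
       -6.05401467e-02,  3.72902001e-02,  2.54498946e-05]), 'ee_pos': array([0.2665347 , 0.56482112, 0.23402254]), 'orientation': array([[-9.04375893e-01,  4.26736450e-01, -4.96288109e-04],
       [ 4.26736719e-01,  9.04374890e-01, -1.35284404e-03],
       [-1.28477359e-04, -1.43526389e-03, -9.99998962e-01]]), 'contact_force': array([ 0.86559489,  1.00669214, -0.6606953 ]), 'ft_torque': array([ 0.03824324, -0.04648833, -0.02899283]), 'opening': 0.9983511565814346}
```

View pics/scene0.png

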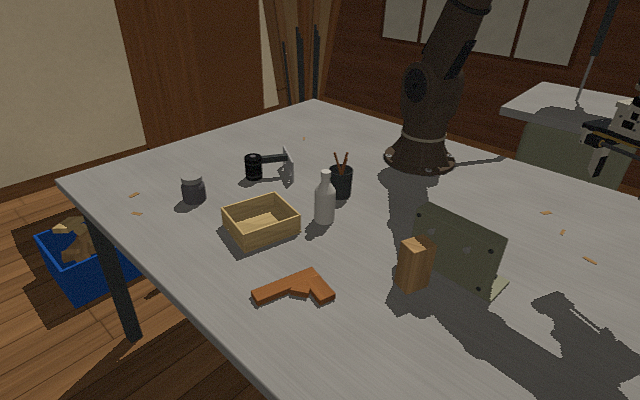

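View pics/top0.png

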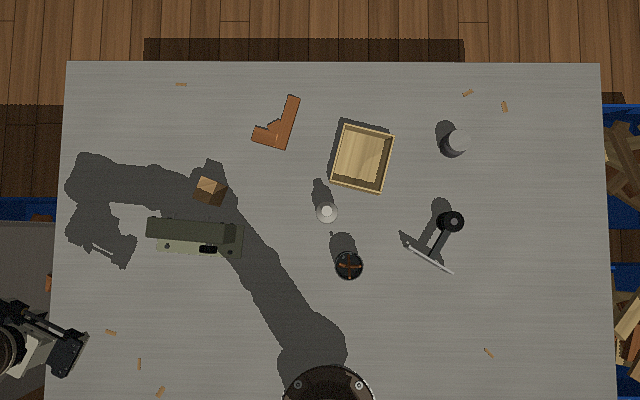

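The top view looks down with world +x up and +y left. The post is at about (190,232) with its front facing up, the block at (210,190), the tray at (362,157), and the lamp at (440,240). The bottle and pot are in the middle and the jar is far right. Next I'll enlarge these areas and measure.

Run:
```python
from h import *
f=load('top'); im=f['image']
def crop(im,u0,v0,u1,v1,s,n): cv2.imwrite(n,cv2.convertScaleAbs(cv2.resize(im[v0:v1,u0:u1],None,fx=s,fy=s,interpolation=cv2.INTER_CUBIC),alpha=1.5,beta=20))
crop(im,135,145,255,265,5,'pics/t_post.png')
crop(im,385,180,475,290,5,'pics/t_lamp.png')
g=load('scene'); crop(g['image'],380,190,520,310,5,'pics/s_post.png')
W=cloud(f)
def box(name,x0,x1,y0,y1,z0,z1):
    m=(W[...,0]>x0)&(W[...,0]<x1)&(W[...,1]>y0)&(W[...,1]<y1)&(W[...,2]>z0)&(W[...,2]<z1)
    p=W[m]; 
    if len(p)<5: print(name,len(p));return
    r=cv2.minAreaRect((p[:,:2]*1000).astype(np.float32)); print(name,len(p),r,np.median(p[:,2]))
for n,(u,v) in dict(off=(209,184),post=(185,228),tray=(362,157),tem=(288,120),bot=(326,211),pot=(349,265),jar=(458,140),lampdrum=(455,222),arm=(437,240),plate=(440,262)).items(): print(n,world(f,u,v).round(4))
box('offcut',.5,.75,.15,.5,.108,.122)
box('post',.3,.62,.15,.55,.128,.142)
box('tray',.5,.8,-.15,.1,.048,.062)
box('drum',.4,.6,-.4,-.15,.070,.085)
box('plate',.35,.6,-.4,-.1,.071,.074)
box('lampall',.35,.6,-.4,-.1,.03,.09)
```

```text
off [0.585  0.2961 0.116 ]
post [0.4765 0.3449 0.1338]
tray [ 0.6748 -0.0883  0.0088]
tem [0.7749 0.1147 0.0138]
bot [0.5196 0.0079 0.1474]
pot [ 0.3892 -0.0503  0.081 ]
jar [ 0.7069 -0.3263  0.0825]
lampdrum [ 0.4986 -0.3161  0.0777]
arm [ 0.4529 -0.2743  0.0625]
plate [ 0.3932 -0.2994 -0.0061]
offcut 478 ((528.6182250976562, 332.4393310546875), (89.5511703491211, 164.875244140625), 43.11165237426758) 0.1144369079460563
post 1645 ((472.3270568847656, 345.213134765625), (190.30978393554688, 51.48260498046875), 85.34066772460938) 0.1344790682015991
tray 470 ((665.28759765625, -84.62362670898438), (140.0006103515625, 160.36904907226562), 76.2608871459961) 0.054435978994543
drum 529 ((459.9173278808594, -279.974365234375), (69.55499267578125, 154.74671936035156), 41.39735794067383) 0.073320032609405
plate 279 ((461.8299560546875, -289.0799560546875), (127.33607482910156, 140.3950653076172), 59.247745513916016) 0.07255297245040436
lampall 976 ((489.2974853515625, -210.35647583007812), (274.001708984375, 150.93687438964844), 68.21031188964844) 0.07111968811195367
```

View pics/t_post.png

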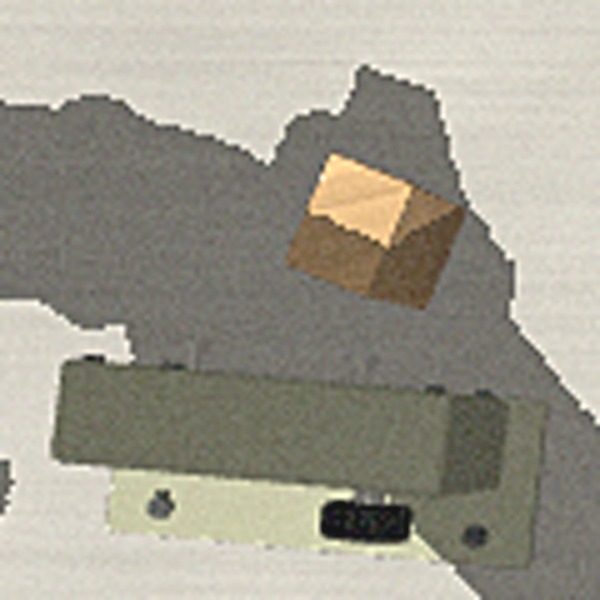

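View pics/t_lamp.png

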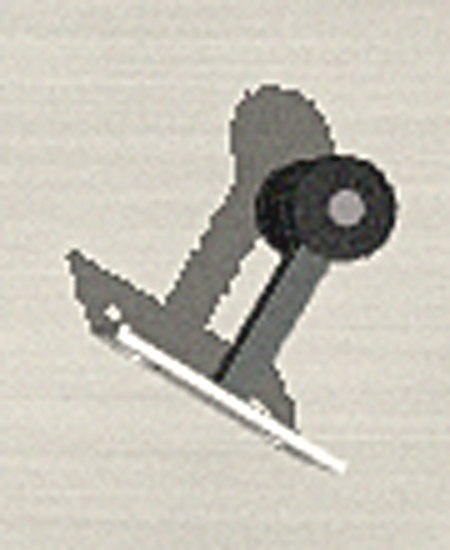

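View pics/s_post.png

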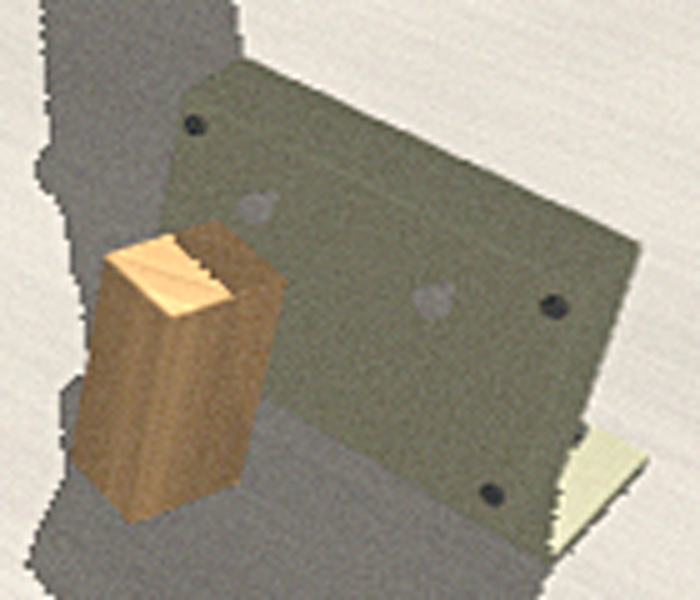

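```bash
cat > fit.py <<'E'
from h import *
def pts(names,c,r,z0,z1):
    o=[]
    for n in names:
        W=cloud(load(n)).reshape(-1,3); m=(np.hypot(W[:,0]-c[0],W[:,1]-c[1])<r)&(W[:,2]>z0)&(W[:,2]<z1); o.append(W[m])
    return o
def rect(name,c,r,z0,z1):
    for n,p in zip(('top','scene'),pts(('top','scene'),c,r,z0,z1)):
        if len(p)<6: print(name,n,len(p)); continue
        print(name,n,len(p),[np.round(a,1) for a in cv2.minAreaRect((p[:,:2]*1000).astype(np.float32))],'z',np.median(p[:,2]).round(4),'mean',(p.mean(0)*1000).round(1))
E
python3 - <<'E'
from fit import *
rect('offtop',(.585,.296),.05,.110,.120)
rect('offall',(.585,.296),.055,.02,.120)
rect('posttop',(.472,.345),.13,.131,.14)
rect('tray',(.665,-.085),.13,.05,.06)
rect('drumtop',(.497,-.316),.035,.075,.082)
rect('arm',(.455,-.275),.03,.064,.073)
rect('platetop',(.41,-.25),.07,.066,.0745)
rect('tem',(.77,.12),.12,.010,.025)
rect('bot',(.52,.008),.05,.03,.155)
rect('pot',(.39,-.05),.05,.03,.09)
# post front plane
p=np.vstack(pts(('scene',),(.50,.345),.12,.03,.125)); 
p=p[(p[:,0]<.53)]
print(len(p))
import itertools
rng=np.random.default_rng(0);best=0
for _ in range(300):
    a,b,c=p[rng.choice(len(p),3,False)];n=np.cross(b-a,c-a);n/=np.linalg.norm(n)+1e-12
    i=abs((p-a)@n)<.002
    if i.sum()>best: best=i.sum();I=i
q=p[I];c=q.mean(0);n=np.linalg.svd(q-c)[2][2];n*=np.sign(n[0]);print('front',best,n,c,'d',n@c, 'yaw of post x',np.degrees(np.arctan2(-n[1],-n[0])))
# plate from scene
p=np.vstack(pts(('scene','top'),(.41,-.25),.09,.01,.074));best=0
for _ in range(500):
    a,b,c=p[rng.choice(len(p),3,False)];n=np.cross(b-a,c-a);n/=np.linalg.norm(n)+1e-12
    if abs(n[2])>.2: continue
    i=abs((p-a)@n)<.002
    if i.sum()>best: best=i.sum();I=i
q=p[I];c=q.mean(0);n=np.linalg.svd(q-c)[2][2];n*=np.sign(-n[0]);print('plate',len(p),best,n,c,'d',n@c,np.degrees(np.arctan2(n[1],n[0])))
W=cloud(load('scene'));g=load('scene')
for u,v in ((431,232),(466.5,250)): print('stud',world(g,u,v), world(g,u-1,v-1),world(g,u-1,v))
E
```

```text
offtop top 443 [array([571.7, 307.6]), array([45.9, 59.7]), np.float64(68.7)] z 0.1146 mean [571.7 307.  114.6]
offtop scene 451 [array([573.6, 308.1]), array([46.6, 61.3]), np.float64(67.9)] z 0.1152 mean [576.4 309.  115. ]
offall top 672 [array([571.6, 307.3]), array([46.4, 59.7]), np.float64(68.6)] z 0.1133 mean [569.  300.5  98.7]
offall scene 1639 [array([573.1, 308.4]), array([46.9, 62.3]), np.float64(67.8)] z 0.0841 mean [585.7 313.7  79.9]
posttop top 1575 [array([471.5, 345.2]), array([190.1,  49.7]), np.float64(85.4)] z 0.1346 mean [471.6 344.8 134.7]
posttop scene 1293 [array([473.9, 346.5]), array([188.4,  53.8]), np.float64(84.7)] z 0.1353 mean [477.2 353.7 135.1]
tray top 521 [array([665.5, -84.7]), array([140.1, 160.8]), np.float64(76.3)] z 0.0546 mean [663.3 -84.6  54.6]
tray scene 523 [array([666.1, -84.3]), array([143.7, 160.5]), np.float64(75.7)] z 0.0545 mean [670.5 -78.6  54.1]
drumtop top 129 [array([ 501.2, -311.8]), array([49., 47.]), np.float64(44.5)] z 0.0762 mean [ 501.2 -311.9   76.6]
drumtop scene 62 [array([ 504.1, -312. ]), array([48.3, 42.2]), np.floa
[... 995 characters left out ...]
48.9]), array([70.7, 67. ]), np.float64(0.3)] z 0.0794 mean [383.7 -51.8  69.7]
pot scene 523 [array([389.8, -47.2]), array([72.4, 69.7]), np.float64(26.8)] z 0.0675 mean [396.  -39.2  65.3]
2864
front 2308 [ 9.96885228e-01 -7.88651948e-02  3.49874303e-04] [0.49819474 0.36143704 0.08214846] d 0.4681669183067914 yaw of post x 175.47665963504758
plate 919 224 [-0.52200711 -0.85157632 -0.04823233] [ 0.44849624 -0.27193619  0.06061732] d -0.0054675206720935276 -121.50784839694477
stud [0.5077573  0.30238693 0.10525338] [0.50820441 0.29990735 0.10690189] [0.50781079 0.30022359 0.10415207]
stud [0.51226696 0.38501285 0.10507015] [0.51559263 0.3835161  0.10878834] [0.51365423 0.38351193 0.10503011]
```

Run:
```python
from h import *
g=load('scene')
def crop(im,u0,v0,u1,v1,s,n): cv2.imwrite(n,cv2.convertScaleAbs(cv2.resize(im[v0:v1,u0:u1],None,fx=s,fy=s,interpolation=cv2.INTER_CUBIC),alpha=1.5,beta=20))
crop(g['image'],235,135,305,195,9,'pics/s_lamp.png')
```

```text
(no output)
```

View pics/s_lamp.png

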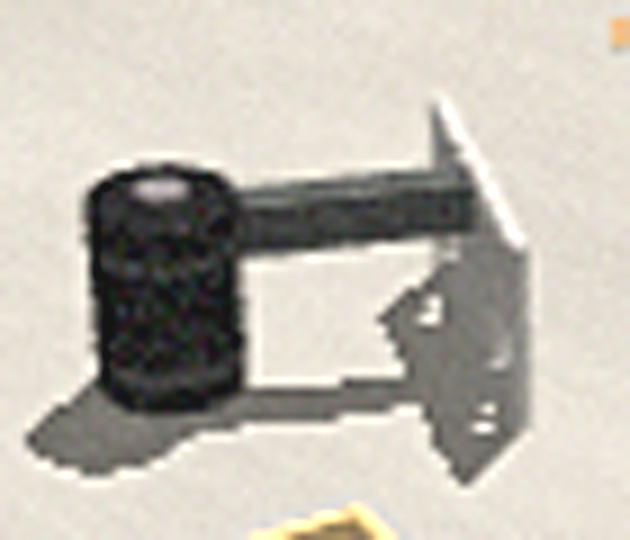

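```bash
cat > go.py <<'E'
import sys
from h import *
from scipy.spatial.transform import Rotation as Ro
def target(x,y,z,yaw):  # mm, yaw of tool x in deg, tool down
    s=sensors.read_state(); R=s['orientation'];p=s['ee_pos']*1000
    a=np.radians(yaw); T=np.array([[np.cos(a),np.sin(a),0],[np.sin(a),-np.cos(a),0],[0,0,-1]])
    print('t',round(s['clock'],2),'pos',p.round(1),'yaw',np.degrees(np.arctan2(R[1,0],R[0,0])).round(2),'op',round(s['opening']*91.8,1),'F',s['contact_force'].round(1))
    d=np.array([x,y,z])-p
    print('shift in current tool axes',(R.T@d).round(2),'after-turn axes',(T.T@d).round(2),'turn',np.degrees(Ro.from_matrix(R.T@T).as_rotvec()).round(2)); print('q',s['joint_positions'].round(0))
if __name__=='__main__': target(*map(float,sys.argv[1:5]))
E
python3 go.py 572.5 307.8 180 158.4
```

```text
t 0.1 pos [266.5 564.8 234. ] yaw 154.74 op 91.6 F [ 0.9  1.  -0.7]
shift in current tool axes [-386.38 -101.8    54.22] after-turn axes [-379.1  -126.34   54.02] turn [-0.08  0.   -3.66]
q [-71.  25.   1.  90.  -1.  65.  -4.]
```

Emit:
play_rows:
  series:
    - {"x": -20,"y": -5,"z": 2}
    - {"x": -33,"y": -8.7,"z": 4.5}
    - {"x": -33,"y": -8.7,"z": 4.5}
    - {"x": -33,"y": -8.7,"z": 4.5}
    - {"x": -33,"y": -8.7,"z": 4.5}
    - {"x": -33,"y": -8.7,"z": 4.5}
    - {"x": -33,"y": -8.7,"z": 4.5}
    - {"x": -33,"y": -8.7,"z": 4.5}
    - {"x": -33,"y": -8.7,"z": 4.5}
    - {"x": -33,"y": -8.7,"z": 4.5}
    - {"x": -33,"y": -8.7,"z": 4.5}
    - {"x": -33,"y": -8.7,"z": 4.5}
    - {"x": -3.4,"y": -1,"z": 1,"wz": -3.66}
    - {}
    - {}
  squeeze: 40

```text
validation failed for argument at $.se...
```

```bash
python3 go.py 572.5 307.8 84 158.4
python3 - <<'E'
from h import *
f=grab('scene'); cv2.imwrite('pics/s1.png',f['image'])
E
```

```text
t 0.1 pos [266.5 564.8 234. ] yaw 154.74 op 91.6 F [ 0.9  1.  -0.7]
shift in current tool axes [-386.37 -101.66  150.22] after-turn axes [-379.1  -126.34  150.02] turn [-0.08  0.   -3.66]
q [-71.  25.   1.  90.  -1.  65.  -4.]
```

View pics/s1.png

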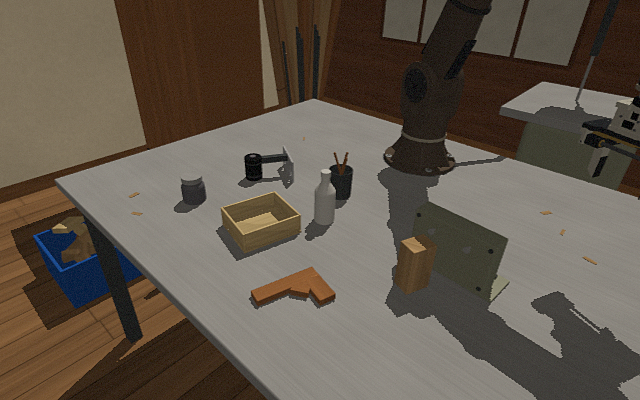

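The call was refused before anything moved, and the picture is unchanged. Empty or partial rows probably aren't accepted, so I'll write full rows.

Emit:
play_rows:
  series:
    - {"x": -20,"y": -5,"z": 2,"wx": 0,"wy": 0,"wz": 0,"grip": 91}
    - {"x": -33,"y": -8.7,"z": 4.5,"wx": 0,"wy": 0,"wz": 0,"grip": 91}
  squeeze: 40

```text
clock: 0.35
ee_pos: [0.3067, 0.5317, 0.228]
orientation: [[-0.906, 0.422, -0.001], [0.422, 0.906, 0.001], [0.002, 0.0, -1.0]]
contact_force: [0.1, 0.9, 0.6]
opening: 0.992
```

Emit:
play_rows:
  series:
    - {"x": -33,"y": -8.7,"z": 4.5}
    - {"x": -33,"y": -8.7,"z": 4.5}
    - {"x": -33,"y": -8.7,"z": 4.5}
    - {"x": -33,"y": -8.7,"z": 4.5}
    - {"x": -33,"y": -8.7,"z": 4.5}
    - {"x": -33,"y": -8.7,"z": 4.5}
    - {"x": -33,"y": -8.7,"z": 4.5}
    - {"x": -33,"y": -8.7,"z": 4.5}
    - {"x": -33,"y": -8.7,"z": 4.5}
    - {"x": -33,"y": -8.7,"z": 4.5}
    - {"x": -3.4,"y": -1,"z": 1,"wz": -3.66}
    - {"x": 0}
    - {"x": 0}
  squeeze: 40

```text
validation failed for argument at $.se...
```

```bash
python3 go.py 572.5 307.8 84 158.4
python3 - <<'E'
from h import *
f=grab('scene'); cv2.imwrite('pics/s2.png',f['image'])
E
```

```text
t 0.35 pos [306.7 531.7 228. ] yaw 155.01 op 91.1 F [0.1 0.9 0.6]
shift in current tool axes [-335.69  -90.67  143.46] after-turn axes [-329.53 -110.3   144.02] turn [ 0.02 -0.09 -3.39]
q [-66.  24.   2.  92.  -1.  63.   1.]
```

View pics/s2.png

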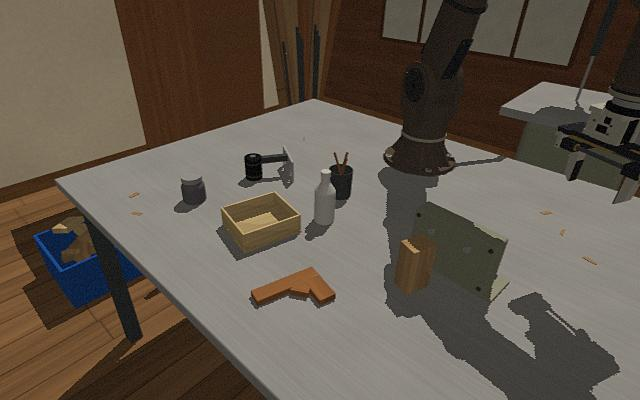

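All keys are required in every row. Carrying on.

Emit:
play_rows:
  series:
    - {"x": -33.3,"y": -8.8,"z": 4.8,"wx": 0,"wy": 0,"wz": 0,"grip": 91}
    - {"x": -33.3,"y": -8.8,"z": 4.8,"wx": 0,"wy": 0,"wz": 0,"grip": 91}
    - {"x": -33.3,"y": -8.8,"z": 4.8,"wx": 0,"wy": 0,"wz": 0,"grip": 91}
    - {"x": -33.3,"y": -8.8,"z": 4.8,"wx": 0,"wy": 0,"wz": 0,"grip": 91}
    - {"x": -33.3,"y": -8.8,"z": 4.8,"wx": 0,"wy": 0,"wz": 0,"grip": 91}
    - {"x": -33.3,"y": -8.8,"z": 4.8,"wx": 0,"wy": 0,"wz": 0,"grip": 91}
    - {"x": -33.3,"y": -8.8,"z": 4.8,"wx": 0,"wy": 0,"wz": 0,"grip": 91}
    - {"x": -33.3,"y": -8.8,"z": 4.8,"wx": 0,"wy": 0,"wz": 0,"grip": 91}
    - {"x": -33.3,"y": -8.8,"z": 4.8,"wx": 0,"wy": 0,"wz": 0,"grip": 91}
    - {"x": -33.3,"y": -8.8,"z": 4.8,"wx": 0,"wy": 0,"wz": -3.66,"grip": 91}
    - {"x": 0,"y": 0,"z": 0,"wx": 0,"wy": 0,"wz": 0,"grip": 91}
    - {"x": 0,"y": 0,"z": 0,"wx": 0,"wy": 0,"wz": 0,"grip": 91}
  squeeze: 40

```text
clock: 1.6
ee_pos: [0.5728, 0.3074, 0.1797]
orientation: [[-0.929, 0.371, -0.001], [0.371, 0.929, -0.001], [0.001, -0.001, -1.0]]
contact_force: [-1.0, 0.0, 0.3]
opening: 0.992
```

```bash
python3 go.py 572.5 307.8 84 158.4
python3 - <<'E'
from h import *
f=grab('scene'); cv2.imwrite('pics/s2.png',f['image'])
E
```

```text
t 1.6 pos [572.8 307.4 179.7] yaw 158.24 op 91.1 F [-1.   0.   0.3]
shift in current tool axes [ 0.36  0.33 95.66] after-turn axes [ 0.41  0.24 95.66] turn [-0.05 -0.03 -0.16]
q [-36.  30.   5.  90.  -3.  60.  38.]
```

View pics/s2.png

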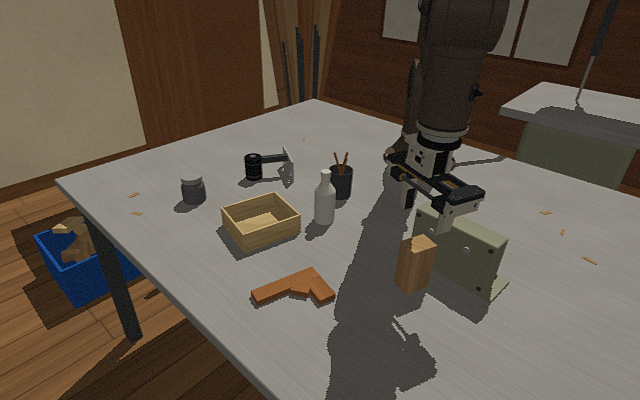

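The gripper at (437,195) straddles the block at (415,262), as planned. Descending and closing.

Emit:
play_rows:
  series:
    - {"x": 0.4,"y": 0.3,"z": 20,"wx": 0,"wy": 0,"wz": 0,"grip": 91}
    - {"x": 0,"y": 0,"z": 25,"wx": 0,"wy": 0,"wz": 0,"grip": 91}
    - {"x": 0,"y": 0,"z": 25,"wx": 0,"wy": 0,"wz": 0,"grip": 91}
    - {"x": 0,"y": 0,"z": 15,"wx": 0,"wy": 0,"wz": 0,"grip": 91}
    - {"x": 0,"y": 0,"z": 10.5,"wx": 0,"wy": 0,"wz": 0,"grip": 91}
    - {"x": 0,"y": 0,"z": 0,"wx": 0,"wy": 0,"wz": 0,"grip": 30}
    - {"x": 0,"y": 0,"z": 0,"wx": 0,"wy": 0,"wz": 0,"grip": 30}
    - {"x": 0,"y": 0,"z": 0,"wx": 0,"wy": 0,"wz": 0,"grip": 30}
    - {"x": 0,"y": 0,"z": 0,"wx": 0,"wy": 0,"wz": 0,"grip": 30}
    - {"x": 0,"y": 0,"z": 0,"wx": 0,"wy": 0,"wz": 0,"grip": 30}
    - {"x": 0,"y": 0,"z": 0,"wx": 0,"wy": 0,"wz": 0,"grip": 30}
  squeeze: 30

```text
clock: 2.75
ee_pos: [0.5723, 0.309, 0.0851]
orientation: [[-0.93, 0.368, 0.001], [0.368, 0.93, 0.0], [-0.0, 0.001, -1.0]]
contact_force: [-0.1, -0.4, 0.7]
opening: 0.516
```

```bash
python3 go.py 572.5 307.8 175 158.4
```

```text
t 2.75 pos [572.3 309.   85.1] yaw 158.39 op 47.3 F [-0.1 -0.4  0.7]
shift in current tool axes [ -0.67  -1.04 -89.88] after-turn axes [ -0.64  -1.09 -89.88] turn [ 0.03  0.02 -0.01]
q [-36.  35.   4.  95.  -3.  49.  38.]
```

Emit:
play_rows:
  series:
    - {"x": 0,"y": 0,"z": -10,"wx": 0,"wy": 0,"wz": 0,"grip": 30}
    - {"x": 0,"y": 0,"z": -20,"wx": 0,"wy": 0,"wz": 0,"grip": 30}
    - {"x": 0,"y": 0,"z": -30,"wx": 0,"wy": 0,"wz": 0,"grip": 30}
    - {"x": 0,"y": 0,"z": -25,"wx": 0,"wy": 0,"wz": 0,"grip": 30}
    - {"x": 0,"y": 0,"z": -15,"wx": 0,"wy": 0,"wz": 0,"grip": 30}
    - {"x": 0,"y": 0,"z": 0,"wx": 0,"wy": 0,"wz": 0,"grip": 30}
  squeeze: 30

```text
clock: 3.35
ee_pos: [0.5734, 0.3097, 0.1879]
orientation: [[-0.93, 0.368, 0.004], [0.368, 0.93, 0.003], [-0.003, 0.004, -1.0]]
contact_force: [0.1, -1.1, -1.2]
opening: 0.491
```

```bash
python3 go.py 665.8 -84.5 185 166.3
python3 - <<'E'
from h import *
f=grab('scene'); cv2.imwrite('pics/s3.png',f['image'])
E
```

```text
t 3.35 pos [573.4 309.7 187.9] yaw 158.39 op 45.0 F [ 0.1 -1.1 -1.2]
shift in current tool axes [-231.07 -332.45    2.21] after-turn axes [-183.14 -361.07    2.86] turn [ 0.21  0.17 -7.91]
q [-37.  29.   5.  90.  -3.  61.  38.]
```

View pics/s3.png

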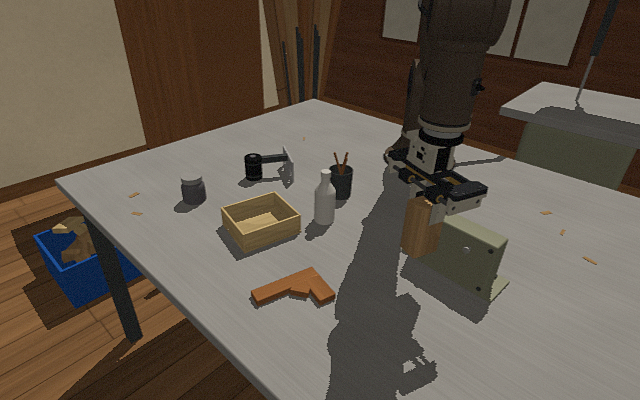

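The block at (422,228) is lifted clear in the jaws. Moving to the tray.

Emit:
play_rows:
  series:
    - {"x": -9.25,"y": -13.4,"z": 0,"wx": 0,"wy": 0,"wz": 0,"grip": 30}
    - {"x": -19,"y": -27.3,"z": 0,"wx": 0,"wy": 0,"wz": 0,"grip": 30}
    - {"x": -19,"y": -27.3,"z": 0,"wx": 0,"wy": 0,"wz": 0,"grip": 30}
    - {"x": -19,"y": -27.3,"z": 0,"wx": 0,"wy": 0,"wz": 0,"grip": 30}
    - {"x": -19,"y": -27.3,"z": 0,"wx": 0,"wy": 0,"wz": 0,"grip": 30}
    - {"x": -19,"y": -27.3,"z": 0,"wx": 0,"wy": 0,"wz": 0,"grip": 30}
    - {"x": -19,"y": -27.3,"z": 0,"wx": 0,"wy": 0,"wz": 0,"grip": 30}
    - {"x": -19,"y": -27.3,"z": 0,"wx": 0,"wy": 0,"wz": 0,"grip": 30}
    - {"x": -19,"y": -27.3,"z": 0,"wx": 0,"wy": 0,"wz": 0,"grip": 30}
    - {"x": -19,"y": -27.3,"z": 0,"wx": 0,"wy": 0,"wz": 0,"grip": 30}
    - {"x": -19,"y": -27.3,"z": 0,"wx": 0,"wy": 0,"wz": 0,"grip": 30}
    - {"x": -19,"y": -27.3,"z": 0,"wx": 0,"wy": 0,"wz": 0,"grip": 30}
    - {"x": -12.8,"y": -18.8,"z": 0,"wx": 0,"wy": 0,"wz": 0,"grip": 30}
    - {"x": 0,"y": 0,"z": 0,"wx": 0,"wy": 0,"wz": -4,"grip": 30}
    - {"x": 0,"y": 0,"z": 0,"wx": 0,"wy": 0,"wz": -3.9,"grip": 30}
    - {"x": 0,"y": 0,"z": 0,"wx": 0,"wy": 0,"wz": 0,"grip": 30}
    - {"x": 0,"y": 0,"z": 0,"wx": 0,"wy": 0,"wz": 0,"grip": 30}
  squeeze: 30

```text
clock: 5.1
ee_pos: [0.6637, -0.0861, 0.1837]
orientation: [[-0.971, 0.239, -0.002], [0.239, 0.971, -0.0], [0.002, -0.001, -1.0]]
contact_force: [0.1, 0.1, -1.0]
opening: 0.487
```

```bash
python3 go.py 665.8 -84.5 92 166.3
python3 - <<'E'
from h import *
f=grab('scene'); cv2.imwrite('pics/s4.png',f['image'])
E
```

```text
t 5.1 pos [663.7 -86.1 183.7] yaw 166.15 op 44.7 F [ 0.1  0.1 -1. ]
shift in current tool axes [-1.81  2.11 91.7 ] after-turn axes [-1.66  2.06 91.7 ] turn [-0.03 -0.1  -0.15]
q [-1. 31.  7. 87. -4. 62. 82.]
```

View pics/s4.png

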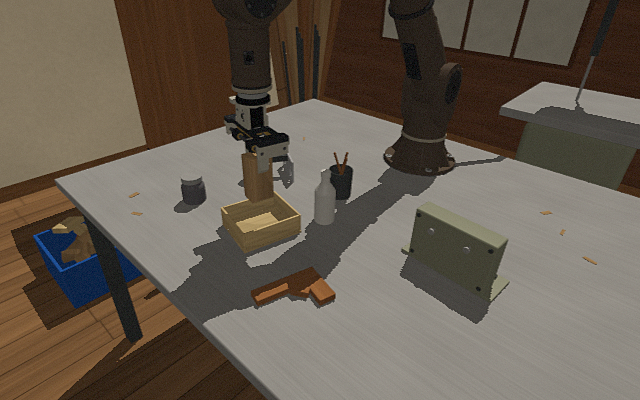

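The block hangs over the tray interior at (260,185). Both studs are now visible, at about (430,232) and (465,248). Lowering, releasing and retreating upward.

Emit:
play_rows:
  series:
    - {"x": -1.8,"y": 2.1,"z": 15,"wx": 0,"wy": 0,"wz": 0,"grip": 30}
    - {"x": 0,"y": 0,"z": 25,"wx": 0,"wy": 0,"wz": 0,"grip": 30}
    - {"x": 0,"y": 0,"z": 25,"wx": 0,"wy": 0,"wz": 0,"grip": 30}
    - {"x": 0,"y": 0,"z": 15,"wx": 0,"wy": 0,"wz": 0,"grip": 30}
    - {"x": 0,"y": 0,"z": 7,"wx": 0,"wy": 0,"wz": 0,"grip": 30}
    - {"x": 0,"y": 0,"z": 3,"wx": 0,"wy": 0,"wz": 0,"grip": 30}
    - {"x": 0,"y": 0,"z": 2,"wx": 0,"wy": 0,"wz": 0,"grip": 30}
    - {"x": 0,"y": 0,"z": 0.5,"wx": 0,"wy": 0,"wz": 0,"grip": 30}
    - {"x": 0,"y": 0,"z": 0,"wx": 0,"wy": 0,"wz": 0,"grip": 30}
  squeeze: 30

```text
clock: 6.05
ee_pos: [0.6673, -0.0837, 0.093]
orientation: [[-0.972, 0.237, 0.001], [0.237, 0.972, -0.0], [-0.001, 0.0, -1.0]]
contact_force: [-0.5, -0.7, -1.0]
opening: 0.489
```

```bash
python3 go.py 665.8 -84.5 91 166.3
python3 - <<'E'
from fit import *
import cv2
# stud tips from scene.npz just saved
g=load('scene')
cv2.imwrite('pics/s_stud.png',cv2.convertScaleAbs(cv2.resize(g['image'][200:290,400:515],None,fx=6,fy=6,interpolation=cv2.INTER_CUBIC),alpha=1.4))
E
```

```text
t 6.05 pos [667.3 -83.7  93. ] yaw 166.29 op 44.9 F [-0.5 -0.7 -1. ]
shift in current tool axes [ 1.23 -1.16  2.01] after-turn axes [ 1.23 -1.16  2.01] turn [ 0.02  0.07 -0.01]
q [-1. 37.  6. 92. -4. 52. 83.]
```

View pics/s_stud.png

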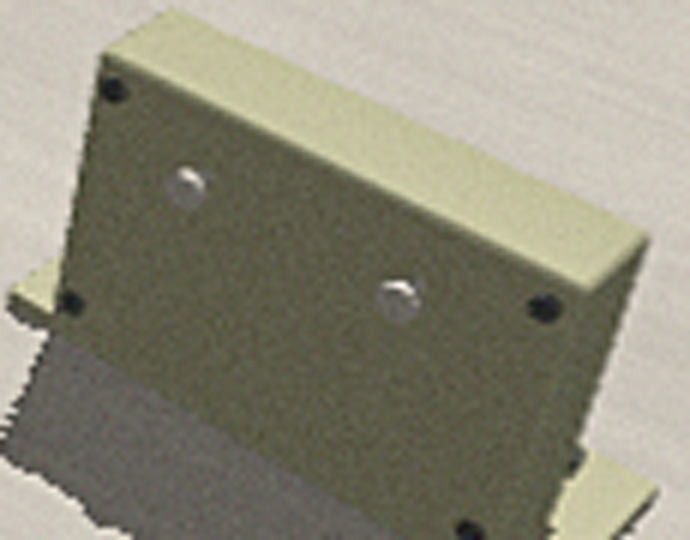

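Emit:
play_rows:
  series:
    - {"x": 0,"y": 0,"z": 1.5,"wx": 0,"wy": 0,"wz": 0,"grip": 30}
    - {"x": 0,"y": 0,"z": 0.5,"wx": 0,"wy": 0,"wz": 0,"grip": 30}
    - {"x": 0,"y": 0,"z": 0,"wx": 0,"wy": 0,"wz": 0,"grip": 30}
    - {"x": 0,"y": 0,"z": 0,"wx": 0,"wy": 0,"wz": 0,"grip": 91}
    - {"x": 0,"y": 0,"z": 0,"wx": 0,"wy": 0,"wz": 0,"grip": 91}
    - {"x": 0,"y": 0,"z": 0,"wx": 0,"wy": 0,"wz": 0,"grip": 91}
    - {"x": 0,"y": 0,"z": 0,"wx": 0,"wy": 0,"wz": 0,"grip": 91}
    - {"x": 0,"y": 0,"z": 0,"wx": 0,"wy": 0,"wz": 0,"grip": 91}
    - {"x": 0,"y": 0,"z": -15,"wx": 0,"wy": 0,"wz": 0,"grip": 91}
    - {"x": 0,"y": 0,"z": -30,"wx": 0,"wy": 0,"wz": 0,"grip": 91}
    - {"x": 0,"y": 0,"z": -35,"wx": 0,"wy": 0,"wz": 0,"grip": 91}
    - {"x": 0,"y": 0,"z": -20,"wx": 0,"wy": 0,"wz": 0,"grip": 91}
    - {"x": 0,"y": 0,"z": 0,"wx": 0,"wy": 0,"wz": 0,"grip": 91}
  squeeze: 30

```text
clock: 7.35
ee_pos: [0.669, -0.0839, 0.1952]
orientation: [[-0.971, 0.237, 0.007], [0.237, 0.972, -0.0], [-0.007, 0.001, -1.0]]
contact_force: [0.2, 0.9, 0.1]
opening: 0.992
```

```bash
python3 - <<'E'
from fit import *
from scipy.optimize import least_squares
f=grab('scene'); cv2.imwrite('pics/s5.png',f['image'])
g=f
# stud tip pixel readings -> tip height 105mm
for u,v in ((400+187/6,200+188/6),(400+398/6,200+302/6)): print('stud',(worldz(g,u,v,.105)*1000).round(1))
# post pose candidates
for yaw,c in ((175.4,(472,345.5)),):
    a=np.radians(yaw);X=np.array([np.cos(a),np.sin(a)]);Y=np.array([-X[1],X[0]])
    for s in (-42,42): print('pred tip',np.array(c)-40*X+s*Y)
E
python3 go.py 446 -279 140 149.2
```

```text
stud [505.  301.3 105. ]
stud [513.4 385.2 105. ]
pred tip [515.23950996 384.15675592]
pred tip [508.50280032 300.42733013]
t 7.4 pos [667.9 -83.8 193. ] yaw 166.29 op 91.3 F [-0.2 -0.3 -0.9]
shift in current tool axes [ 169.54 -242.29   52.1 ] after-turn axes [  90.65 -281.31   52.97] turn [ 0.08  0.22 17.09]
q [-2. 31.  7. 86. -4. 63. 82.]
```

View pics/s5.png

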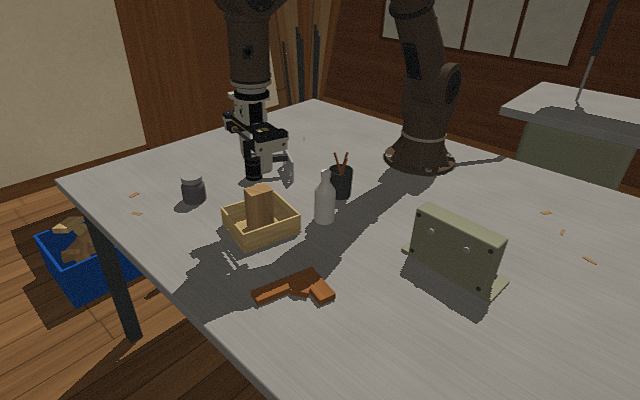

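The block stands upright inside the tray at (259,205). Now to the lamp.

Emit:
play_rows:
  series:
    - {"x": 10,"y": -14,"z": 0,"wx": 0,"wy": 0,"wz": 0,"grip": 91}
    - {"x": 17,"y": -24.3,"z": 4,"wx": 0,"wy": 0,"wz": 0,"grip": 91}
    - {"x": 17,"y": -24.3,"z": 4,"wx": 0,"wy": 0,"wz": 0,"grip": 91}
    - {"x": 17,"y": -24.3,"z": 4,"wx": 0,"wy": 0,"wz": 0,"grip": 91}
    - {"x": 17,"y": -24.3,"z": 4,"wx": 0,"wy": 0,"wz": 0,"grip": 91}
    - {"x": 17,"y": -24.3,"z": 4,"wx": 0,"wy": 0,"wz": 0,"grip": 91}
    - {"x": 17,"y": -24.3,"z": 4,"wx": 0,"wy": 0,"wz": 0,"grip": 91}
    - {"x": 17,"y": -24.3,"z": 4,"wx": 0,"wy": 0,"wz": 0,"grip": 91}
    - {"x": 17,"y": -24.3,"z": 4,"wx": 0,"wy": 0,"wz": 0,"grip": 91}
    - {"x": 17,"y": -24.3,"z": 4,"wx": 0,"wy": 0,"wz": 0,"grip": 91}
    - {"x": 6.5,"y": -9.6,"z": 4,"wx": 0,"wy": 0,"wz": 0,"grip": 91}
    - {"x": 0,"y": 0,"z": 0,"wx": 0,"wy": 0,"wz": 5.7,"grip": 91}
    - {"x": 0,"y": 0,"z": 0,"wx": 0,"wy": 0,"wz": 5.7,"grip": 91}
    - {"x": 0,"y": 0,"z": 0,"wx": 0,"wy": 0,"wz": 5.7,"grip": 91}
    - {"x": 0,"y": 0,"z": 0,"wx": 0,"wy": 0,"wz": 0,"grip": 91}
    - {"x": 0,"y": 0,"z": 0,"wx": 0,"wy": 0,"wz": 0,"grip": 91}
  squeeze: 30

```text
clock: 9.0
ee_pos: [0.445, -0.2783, 0.1499]
orientation: [[-0.861, 0.509, -0.0], [0.509, 0.861, 0.0], [0.001, 0.0, -1.0]]
contact_force: [0.7, 0.3, 1.0]
opening: 0.99
```

```bash
python3 go.py 445.5 -278.8 49 149.2
python3 - <<'E'
from h import *
for n in ('scene','top'):
    f=grab(n); cv2.imwrite(f'pics/{n}6.png',f['image'])
E
```

```text
t 9.0 pos [ 445.  -278.3  149.9] yaw 149.41 op 90.9 F [0.7 0.3 1. ]
shift in current tool axes [ -0.78  -0.17 100.93] after-turn axes [ -0.72  -0.17 100.93] turn [ 0.   -0.03  0.21]
q [ 17.  21.  12. 111.  -6.  49.  92.]
```

View pics/scene6.png

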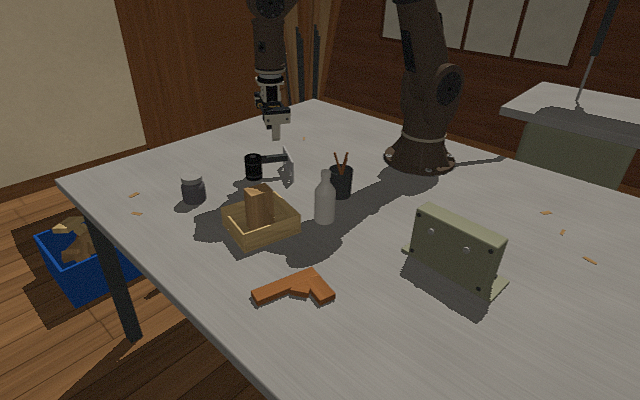

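View pics/top6.png

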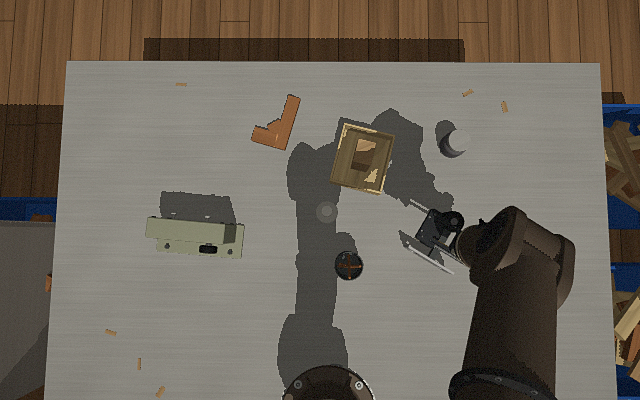

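The gripper is centred over the lamp arm, at about (440,225) in the top view. Descending and gripping.

Emit:
play_rows:
  series:
    - {"x": -0.8,"y": 0,"z": 15,"wx": 0,"wy": 0,"wz": 0.2,"grip": 91}
    - {"x": 0,"y": 0,"z": 25,"wx": 0,"wy": 0,"wz": 0,"grip": 91}
    - {"x": 0,"y": 0,"z": 25,"wx": 0,"wy": 0,"wz": 0,"grip": 91}
    - {"x": 0,"y": 0,"z": 20,"wx": 0,"wy": 0,"wz": 0,"grip": 91}
    - {"x": 0,"y": 0,"z": 11,"wx": 0,"wy": 0,"wz": 0,"grip": 91}
    - {"x": 0,"y": 0,"z": 5,"wx": 0,"wy": 0,"wz": 0,"grip": 60}
    - {"x": 0,"y": 0,"z": 0,"wx": 0,"wy": 0,"wz": 0,"grip": 40}
    - {"x": 0,"y": 0,"z": 0,"wx": 0,"wy": 0,"wz": 0,"grip": 26}
    - {"x": 0,"y": 0,"z": 0,"wx": 0,"wy": 0,"wz": 0,"grip": 20}
    - {"x": 0,"y": 0,"z": 0,"wx": 0,"wy": 0,"wz": 0,"grip": 5}
    - {"x": 0,"y": 0,"z": 0,"wx": 0,"wy": 0,"wz": 0,"grip": 5}
    - {"x": 0,"y": 0,"z": 0,"wx": 0,"wy": 0,"wz": 0,"grip": 5}
    - {"x": 0,"y": 0,"z": 0,"wx": 0,"wy": 0,"wz": 0,"grip": 5}
    - {"x": 0,"y": 0,"z": 0,"wx": 0,"wy": 0,"wz": 0,"grip": 5}
    - {"x": 0,"y": 0,"z": 0,"wx": 0,"wy": 0,"wz": 0,"grip": 5}
  squeeze: 45

```text
clock: 10.6
ee_pos: [0.4453, -0.2793, 0.0492]
orientation: [[-0.857, 0.515, -0.0], [0.515, 0.857, -0.0], [0.0, -0.0, -1.0]]
contact_force: [-0.3, -0.0, 0.2]
opening: 0.192
```

```bash
python3 go.py 445.5 -278.8 200 149.2
python3 - <<'E'
from h import *
for n in ('scene','top'):
    f=grab(n); cv2.imwrite(f'pics/{n}7.png',f['image'])
f=load('scene'); cv2.imwrite('pics/s7c.png',cv2.resize(f['image'][80:200,220:320],None,fx=5,fy=5,interpolation=cv2.INTER_CUBIC))
E
python3 - <<'E'
from fit import *
rect('posttop',(.472,.345),.13,.131,.14)
rect('drumtop',(.501,-.312),.035,.073,.080)
E
```

```text
t 10.6 pos [ 445.3 -279.3   49.2] yaw 149.0 op 17.6 F [-0.3 -0.   0.2]
shift in current tool axes [ 1.400e-01  5.300e-01 -1.508e+02] after-turn axes [ 1.400e-01  5.500e-01 -1.508e+02] turn [-0.01 -0.   -0.2 ]
q [ 19.  29.  10. 116.  -9.  36.  94.]
posttop top 1598 [array([471.5, 344.9]), array([189.4,  49.8]), np.float64(85.3)] z 0.1347 mean [471.6 344.9 134.7]
posttop scene 1301 [array([473.4, 346.3]), array([188.6,  52. ]), np.float64(85.0)] z 0.1352 mean [477.2 353.5 135. ]
drumtop top 198 [array([ 506.7, -310.4]), array([38.2, 51.7]), np.float64(14.6)] z 0.0753 mean [ 505.9 -311.2   75.4]
drumtop scene 106 [array([ 501.5, -311.9]), array([52.7, 49.7]), np.float64(69.4)] z 0.0752 mean [ 502.8 -309.7   75.3]
```

View pics/s7c.png

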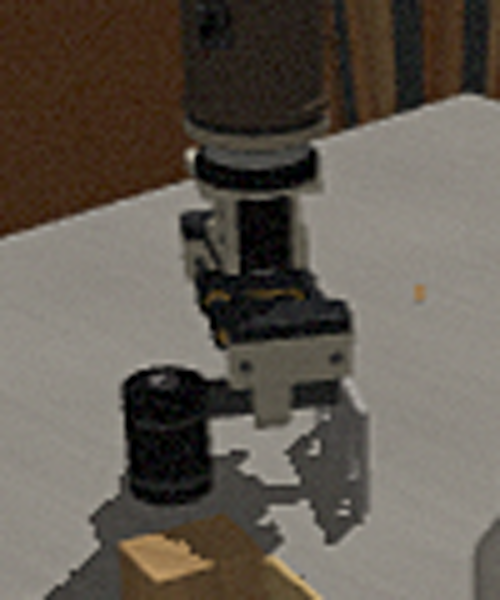

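The lamp is gripped: opening 17.6 mm, level, and yaw 149. Lifting straight up first.

Emit:
play_rows:
  series:
    - {"x": 0,"y": 0,"z": -4,"wx": 0,"wy": 0,"wz": 0,"grip": 5}
    - {"x": 0,"y": 0,"z": -10,"wx": 0,"wy": 0,"wz": 0,"grip": 5}
    - {"x": 0,"y": 0,"z": -16,"wx": 0,"wy": 0,"wz": 0,"grip": 5}
    - {"x": 0,"y": 0,"z": -22,"wx": 0,"wy": 0,"wz": 0,"grip": 5}
    - {"x": 0,"y": 0,"z": -26,"wx": 0,"wy": 0,"wz": 0,"grip": 5}
    - {"x": 0,"y": 0,"z": -26,"wx": 0,"wy": 0,"wz": 0,"grip": 5}
    - {"x": 0,"y": 0,"z": -26,"wx": 0,"wy": 0,"wz": 0,"grip": 5}
    - {"x": 0,"y": 0,"z": -24,"wx": 0,"wy": 0,"wz": 0,"grip": 5}
    - {"x": 0,"y": 0,"z": -18,"wx": 0,"wy": 0,"wz": 0,"grip": 5}
    - {"x": 0,"y": 0,"z": -10,"wx": 0,"wy": 0,"wz": 0,"grip": 5}
    - {"x": 0,"y": 0,"z": -4,"wx": 0,"wy": 0,"wz": 0,"grip": 5}
    - {"x": 0,"y": 0,"z": 0,"wx": 0,"wy": 0,"wz": 0,"grip": 5}
  squeeze: 55

```text
clock: 11.9
ee_pos: [0.4453, -0.2792, 0.2352]
orientation: [[-0.857, 0.515, 0.0], [0.515, 0.857, 0.0], [0.0, 0.0, -1.0]]
contact_force: [0.2, 0.3, -4.2]
opening: 0.189
```

```bash
python3 go.py 607.5 334.3 235 175.35
python3 - <<'E'
from h import *
for n in ('scene',):
    f=grab(n); cv2.imwrite(f'pics/{n}8.png',f['image'])
E
```

```text
t 11.9 pos [ 445.3 -279.2  235.2] yaw 149.0 op 17.3 F [ 0.2  0.3 -4.2]
shift in current tool axes [1.7687e+02 6.0941e+02 2.9000e-01] after-turn axes [-1.1197e+02  6.2460e+02  2.4000e-01] turn [  0.     0.   -26.35]
q [ 15.  16.  14. 105.  -4.  60.  90.]
```

View pics/scene8.png

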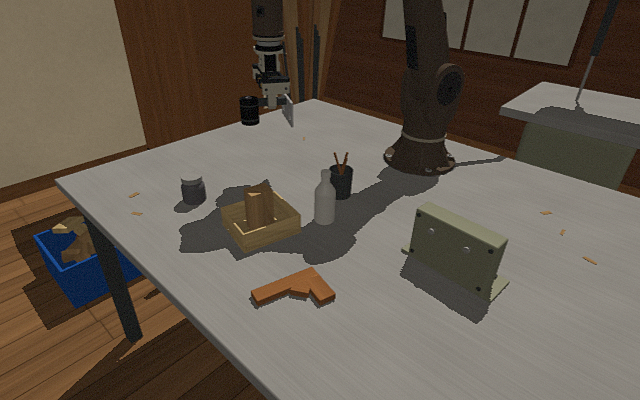

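The lamp hangs clear and level, with its drum at (249,110). It weighs about 4 N including offset. Now carrying it over to the post.

Emit:
play_rows:
  series:
    - {"x": 3,"y": 9,"z": 0,"wx": 0,"wy": 0,"wz": 0,"grip": 5}
    - {"x": 6,"y": 18,"z": 0,"wx": 0,"wy": 0,"wz": 0,"grip": 5}
    - {"x": 8,"y": 28,"z": 0,"wx": 0,"wy": 0,"wz": 0,"grip": 5}
    - {"x": 8,"y": 28,"z": 0,"wx": 0,"wy": 0,"wz": 0,"grip": 5}
    - {"x": 8,"y": 28,"z": 0,"wx": 0,"wy": 0,"wz": 0,"grip": 5}
    - {"x": 8,"y": 28,"z": 0,"wx": 0,"wy": 0,"wz": 0,"grip": 5}
    - {"x": 8,"y": 28,"z": 0,"wx": 0,"wy": 0,"wz": 0,"grip": 5}
    - {"x": 8,"y": 28,"z": 0,"wx": 0,"wy": 0,"wz": 0,"grip": 5}
    - {"x": 8,"y": 28,"z": 0,"wx": 0,"wy": 0,"wz": 0,"grip": 5}
    - {"x": 8,"y": 28,"z": 0,"wx": 0,"wy": 0,"wz": 0,"grip": 5}
    - {"x": 8,"y": 28,"z": 0,"wx": 0,"wy": 0,"wz": 0,"grip": 5}
    - {"x": 8,"y": 28,"z": 0,"wx": 0,"wy": 0,"wz": 0,"grip": 5}
    - {"x": 8,"y": 28,"z": 0,"wx": 0,"wy": 0,"wz": 0,"grip": 5}
    - {"x": 8,"y": 28,"z": 0,"wx": 0,"wy": 0,"wz": 0,"grip": 5}
    - {"x": 8,"y": 28,"z": 0,"wx": 0,"wy": 0,"wz": 0,"grip": 5}
    - {"x": 8,"y": 28,"z": 0,"wx": 0,"wy": 0,"wz": 0,"grip": 5}
    - {"x": 8,"y": 28,"z": 0,"wx": 0,"wy": 0,"wz": 0,"grip": 5}
    - {"x": 8,"y": 28,"z": 0,"wx": 0,"wy": 0,"wz": 0,"grip": 5}
    - {"x": 8,"y": 28,"z": 0,"wx": 0,"wy": 0,"wz": 0,"grip": 5}
    - {"x": 8,"y": 28,"z": 0,"wx": 0,"wy": 0,"wz": 0,"grip": 5}
  squeeze: 55

```text
clock: 13.95
ee_pos: [0.587, 0.2564, 0.234]
orientation: [[-0.857, 0.515, -0.002], [0.515, 0.857, -0.001], [0.001, -0.002, -1.0]]
contact_force: [0.5, -0.3, -3.5]
opening: 0.192
```

Emit:
play_rows:
  series:
    - {"x": 8,"y": 28,"z": 0,"wx": 0,"wy": 0,"wz": 0,"grip": 5}
    - {"x": 8,"y": 28,"z": 0,"wx": 0,"wy": 0,"wz": 0,"grip": 5}
    - {"x": 5,"y": 16,"z": 0,"wx": 0,"wy": 0,"wz": 0,"grip": 5}
    - {"x": 3,"y": 6,"z": 0,"wx": 0,"wy": 0,"wz": 0,"grip": 5}
    - {"x": 0,"y": 0,"z": 0,"wx": 0,"wy": 0,"wz": -3,"grip": 5}
    - {"x": 0,"y": 0,"z": 0,"wx": 0,"wy": 0,"wz": -5,"grip": 5}
    - {"x": 0,"y": 0,"z": 0,"wx": 0,"wy": 0,"wz": -6,"grip": 5}
    - {"x": 0,"y": 0,"z": 0,"wx": 0,"wy": 0,"wz": -6,"grip": 5}
    - {"x": 0,"y": 0,"z": 0,"wx": 0,"wy": 0,"wz": -4,"grip": 5}
    - {"x": 0,"y": 0,"z": 0,"wx": 0,"wy": 0,"wz": -2.35,"grip": 5}
    - {"x": 0,"y": 0,"z": 0,"wx": 0,"wy": 0,"wz": 0,"grip": 5}
    - {"x": 0,"y": 0,"z": 0,"wx": 0,"wy": 0,"wz": 0,"grip": 5}
  squeeze: 55

```text
clock: 15.15
ee_pos: [0.607, 0.3333, 0.2348]
orientation: [[-0.997, 0.083, -0.001], [0.083, 0.997, -0.001], [0.001, -0.001, -1.0]]
contact_force: [0.5, -0.8, -3.7]
opening: 0.192
```

```bash
python3 go.py 607.5 334.3 128.2 175.35
python3 - <<'E'
from h import *
for n in ('scene','top'):
    f=grab(n); cv2.imwrite(f'pics/{n}9.png',f['image'])
E
```

```text
t 15.15 pos [607.  333.3 234.8] yaw 175.24 op 17.7 F [ 0.5 -0.8 -3.7]
shift in current tool axes [ -0.45   1.11 106.55] after-turn axes [ -0.38   1.03 106.55] turn [-0.04 -0.04 -0.11]
q [-30.  32.  -5.  79.   3.  70.  50.]
```

View pics/scene9.png

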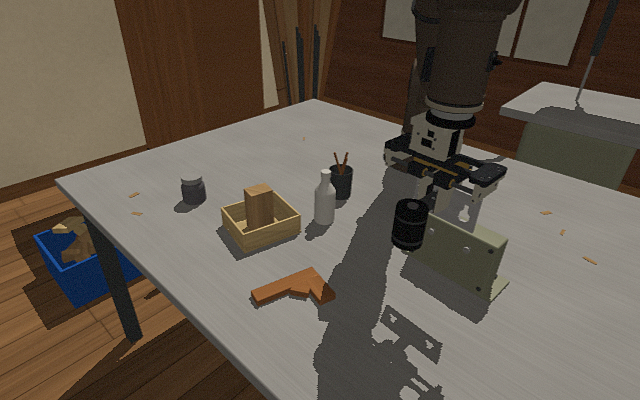

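View pics/top9.png

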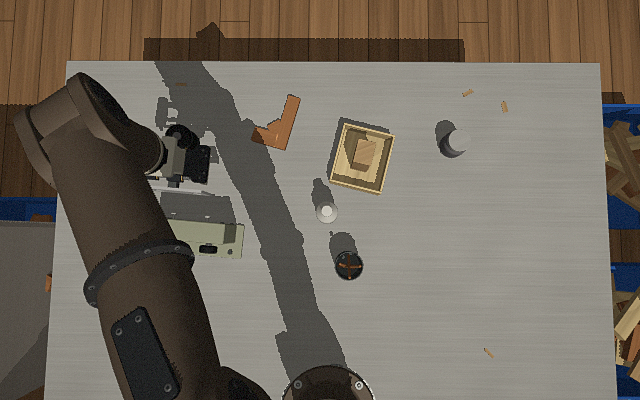

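The lamp is in front of the post with its plate at (465,210), parallel to the face; one keyhole shows at (463,214). Lowering to entry height, still 60 mm out.

Emit:
play_rows:
  series:
    - {"x": -0.4,"y": 1,"z": 10,"wx": 0,"wy": 0,"wz": 0,"grip": 5}
    - {"x": 0,"y": 0,"z": 20,"wx": 0,"wy": 0,"wz": 0,"grip": 5}
    - {"x": 0,"y": 0,"z": 25,"wx": 0,"wy": 0,"wz": 0,"grip": 5}
    - {"x": 0,"y": 0,"z": 25,"wx": 0,"wy": 0,"wz": 0,"grip": 5}
    - {"x": 0,"y": 0,"z": 17,"wx": 0,"wy": 0,"wz": 0,"grip": 5}
    - {"x": 0,"y": 0,"z": 9.5,"wx": 0,"wy": 0,"wz": 0,"grip": 5}
    - {"x": 0,"y": 0,"z": 0,"wx": 0,"wy": 0,"wz": 0,"grip": 5}
    - {"x": 0,"y": 0,"z": 0,"wx": 0,"wy": 0,"wz": 0,"grip": 5}
  squeeze: 55

```text
clock: 16.05
ee_pos: [0.6082, 0.3351, 0.1293]
orientation: [[-0.997, 0.081, 0.001], [0.081, 0.997, 0.0], [-0.001, 0.0, -1.0]]
contact_force: [0.8, -0.4, -3.8]
opening: 0.191
```

```bash
python3 go.py 607.5 334.3 128.2 175.35
python3 - <<'E'
from h import *
for n in ('scene','top'):
    f=grab(n); cv2.imwrite(f'pics/{n}10.png',f['image'])
f=load('scene')
R=[360,150,520,290]
cv2.imwrite('pics/s10c.png',cv2.convertScaleAbs(cv2.resize(f['image'][190:290,390:515],None,fx=6,fy=6,interpolation=cv2.INTER_CUBIC),alpha=1.5,beta=15))
f=load('top')
cv2.imwrite('pics/t10c.png',cv2.convertScaleAbs(cv2.resize(f['image'][110:270,130:260],None,fx=4,fy=4,interpolation=cv2.INTER_CUBIC),alpha=1.5,beta=15))
E
```

```text
t 16.05 pos [608.2 335.1 129.3] yaw 175.34 op 17.5 F [ 0.8 -0.4 -3.8]
shift in current tool axes [ 0.58 -0.89  1.06] after-turn axes [ 0.58 -0.89  1.06] turn [ 0.03  0.04 -0.01]
q [-30.  37.  -6.  86.   4.  58.  49.]
```

View pics/s10c.png

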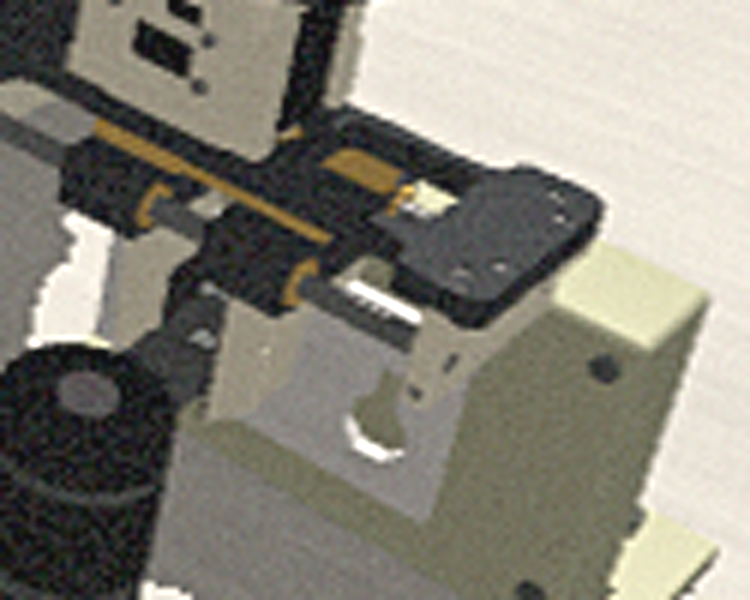

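View pics/t10c.png

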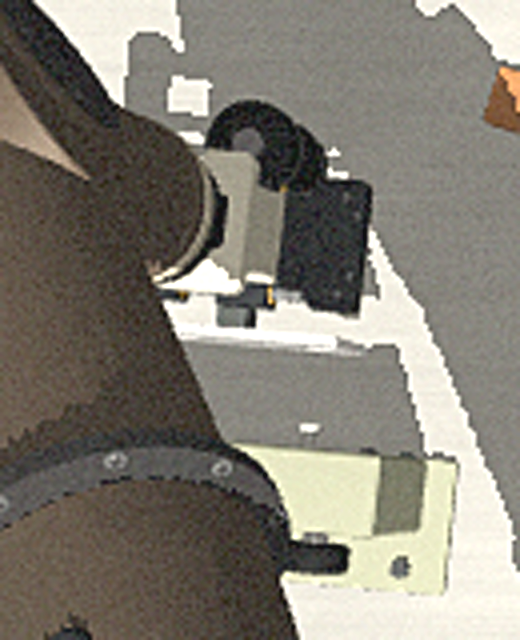

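```bash
cat > ov.py <<'E'
from h import *
import sys
def ov(n,out,u0,v0,u1,v1,s,lamp,lyaw=None,tilt=None,post=(472,345.3,175.35)):
    f=load(n); im=cv2.convertScaleAbs(cv2.resize(f['image'][v0:v1,u0:u1],None,fx=s,fy=s,interpolation=cv2.INTER_CUBIC),alpha=1.5,beta=15)
    def line(P,o,yaw,col):
        a=np.radians(yaw);R=np.array([[np.cos(a),-np.sin(a),0],[np.sin(a),np.cos(a),0],[0,0,1]])
        q=proj(f,(np.array(P,float)@R.T+o)/1000); q=((q-[u0,v0]+.5)*s).astype(int); cv2.polylines(im,[q.reshape(-1,1,2)],True,col,1)
    lo=np.array(lamp); 
    for x in (45,):
        line([(x,-65,0),(x,65,0),(x,65,72),(x,-65,72)],lo,lyaw,(0,0,255))
        for y in (-42,42):
            t=np.radians(22.5+45*np.arange(8)); r=11/np.cos(np.pi/8)
            line([(x,y+r*np.cos(k),26+r*np.sin(k)) for k in t],lo,lyaw,(0,0,255))
            line([(x,y-5,36),(x,y+5,36),(x,y+5,50),(x,y-5,50)],lo,lyaw,(0,0,255))
    t=np.linspace(0,2*np.pi,30)
    line([(-65+27*np.cos(k),27*np.sin(k),77) for k in t],lo,lyaw,(0,0,255))
    po=np.array([post[0],post[1],0])
    line([(-25,-95,0),(-25,95,0),(-25,95,135),(-25,-95,135)],po,post[2],(255,0,0))
    line([(25,-95,135),(25,95,135),(-25,95,135),(-25,-95,135)],po,post[2],(255,0,0))
    for y in (-42,42): line([(-40,y+7.5*np.cos(k),105+7.5*np.sin(k)) for k in t],po,post[2],(0,255,0))
    cv2.imwrite(out,im)
E
python3 - <<'E'
from ov import *
ov('scene','pics/o1.png',390,190,515,290,6,(608.4,335.5,80),175.5)
E
```

```text
(no output)
```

View pics/o1.png

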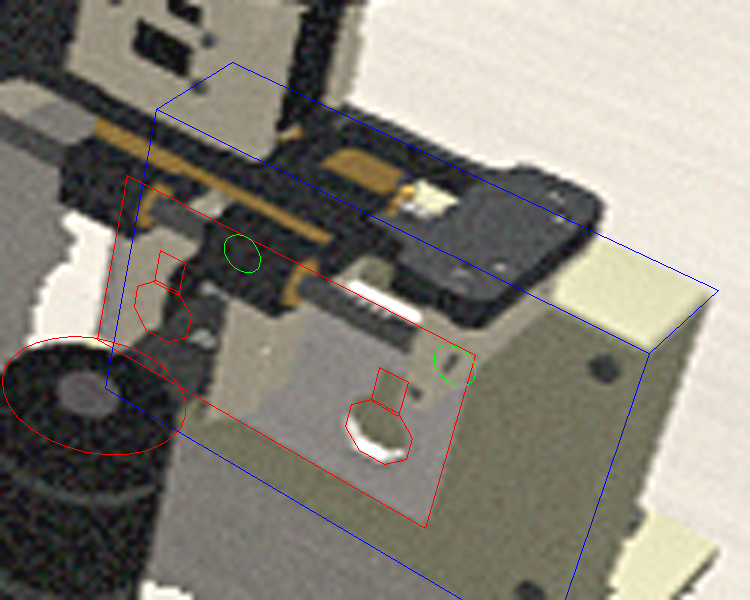

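Run:
```python
from ov import *
ov('top','pics/o2.png',150,170,260,270,7,(608.4,335.5,80),175.5)
```

```text
(no output)
```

View pics/o2.png

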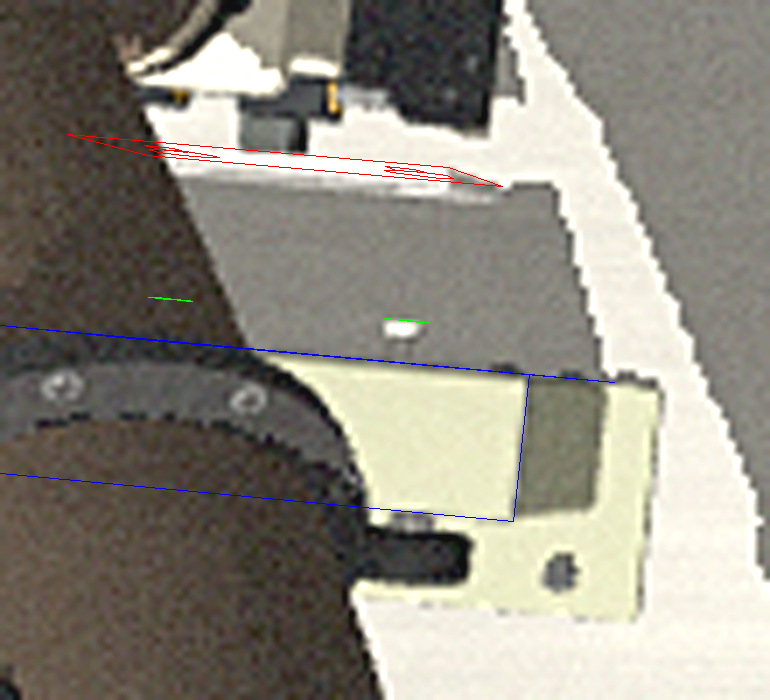

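Run:
```python
from ov import *
a=cv2.imread('pics/top7.png')[205:262,140:250]; 
b=cv2.imread('pics/top10.png')[180:205,170:230]
A=cv2.resize(a,None,fx=7,fy=7,interpolation=cv2.INTER_NEAREST);cv2.imwrite('pics/z1.png',cv2.convertScaleAbs(A,alpha=1.3))
cv2.imwrite('pics/z2.png',cv2.convertScaleAbs(cv2.resize(b,None,fx=12,fy=12,interpolation=cv2.INTER_NEAREST),alpha=1.3))
f=load('top')
a=np.radians(175.35)
def P(l,o,yaw):
    a=np.radians(yaw);R=np.array([[np.cos(a),-np.sin(a),0],[np.sin(a),np.cos(a),0],[0,0,1]]);return proj(f,(np.array(l,float)@R.T+o)/1000)
print('stud tips top of head',P([(-40,-42,112.5),(-40,42,112.5),(-35,-42,112.5),(-35,42,112.5)],np.array([472,345.3,0]),175.35).round(2))
print('post corners',P([(-25,-95,135),(-25,95,135),(25,95,135),(25,-95,135)],np.array([472,345.3,0]),175.35).round(2))
print('plate end',P([(45,-65,72),(51,-65,72),(45,65,72)],np.array([608.4,335.5,80]),175.5).round(2))
```

```text
stud tips top of head [[172.73 212.1 ]
 [206.65 215.2 ]
 [172.48 214.13]
 [206.41 217.23]]
post corners [[146.64 215.87]
 [225.17 223.06]
 [222.82 244.04]
 [143.95 236.74]]
plate end [[159.17 188.7 ]
 [158.86 191.21]
 [213.51 193.46]]
```

View pics/z1.png

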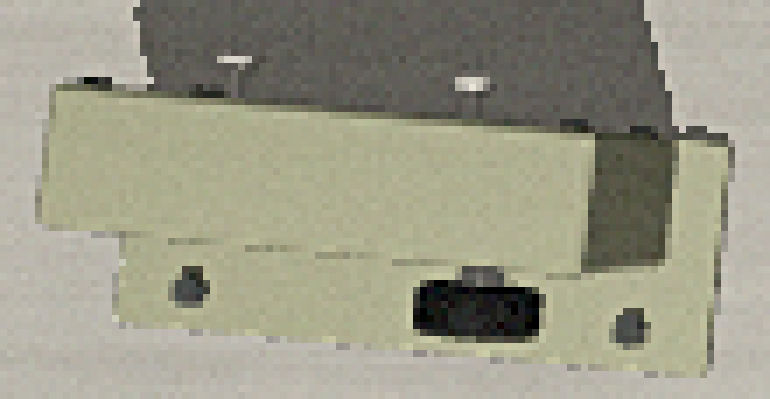

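View pics/z2.png

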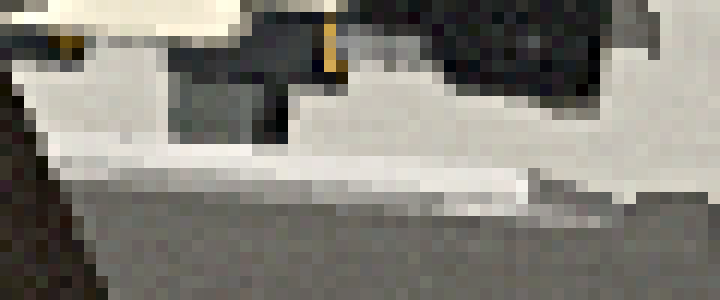

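Run:
```python
from fit import *
rng=np.random.default_rng(0)
def plane(p,m):
    best=0
    for _ in range(400):
        a,b,c=p[rng.choice(len(p),3,False)];n=np.cross(b-a,c-a);n/=np.linalg.norm(n)+1e-12
        if abs(n[2])>.2: continue
        i=abs((p-a)@n)<.0025
        if i.sum()>best: best=i.sum();I=i
    q=p[I];c=q.mean(0);n=np.linalg.svd(q-c)[2][2];n*=np.sign(n[0]);print(m,best,n.round(4),(c*1000).round(1),'yaw',np.degrees(np.arctan2(-n[1],-n[0])).round(2),'d',n@c*1000)
    return n,c
W=cloud(load('scene'))
p=W[238:276,430:463].reshape(-1,3); p=p[(p[:,0]>.53)&(p[:,0]<.59)&(p[:,2]>.075)]; plane(p,'plate')
p=W[255:290,480:500].reshape(-1,3); p=p[(p[:,0]<.53)&(p[:,2]>.02)]; plane(p,'post')
```

```text
plate 527 [ 0.9973 -0.0738  0.004 ] [565.5 370.6 107.3] yaw 175.77 d 537.0224218364312
post 363 [ 0.9999 -0.0101  0.0123] [503.3 428.3  75.4] yaw 179.42 d 499.8952204591858
```

Both views agree with the model to about 1 mm, and the plate yaw of 175.8 matches the post's 175.4. Correcting y and z, then advancing 40 mm to just short of the stud heads.

Emit:
play_rows:
  series:
    - {"x": 5,"y": -0.8,"z": 1.2,"wx": 0,"wy": 0,"wz": 0,"grip": 5}
    - {"x": 10,"y": 0,"z": 0,"wx": 0,"wy": 0,"wz": 0,"grip": 5}
    - {"x": 12,"y": 0,"z": 0,"wx": 0,"wy": 0,"wz": 0,"grip": 5}
    - {"x": 8,"y": 0,"z": 0,"wx": 0,"wy": 0,"wz": 0,"grip": 5}
    - {"x": 5,"y": 0,"z": 0,"wx": 0,"wy": 0,"wz": 0,"grip": 5}
    - {"x": 0,"y": 0,"z": 0,"wx": 0,"wy": 0,"wz": 0,"grip": 5}
    - {"x": 0,"y": 0,"z": 0,"wx": 0,"wy": 0,"wz": 0,"grip": 5}
    - {"x": 0,"y": 0,"z": 0,"wx": 0,"wy": 0,"wz": 0,"grip": 5}
  squeeze: 55

```text
clock: 16.95
ee_pos: [0.5684, 0.3371, 0.1276]
orientation: [[-0.997, 0.082, 0.001], [0.082, 0.997, -0.0], [-0.001, 0.0, -1.0]]
contact_force: [-0.5, 0.4, -4.0]
opening: 0.194
```

```bash
python3 go.py 547.75 338.84 128.2 175.35
python3 - <<'E'
from h import *
from ov import ov
for n in ('scene','top'):
    f=grab(n); cv2.imwrite(f'pics/{n}11.png',f['image'])
f=load('scene')
cv2.imwrite('pics/s11c.png',cv2.convertScaleAbs(cv2.resize(f['image'][190:280,400:500],None,fx=7,fy=6.5,interpolation=cv2.INTER_CUBIC),alpha=1.5,beta=15))
E
```

```text
t 16.95 pos [568.4 337.1 127.6] yaw 175.32 op 17.8 F [-0.5  0.4 -4. ]
shift in current tool axes [20.76  0.05 -0.63] after-turn axes [20.76  0.06 -0.62] turn [ 0.    0.03 -0.03]
q [-31.  34.  -6.  91.   4.  55.  47.]
```

View pics/s11c.png

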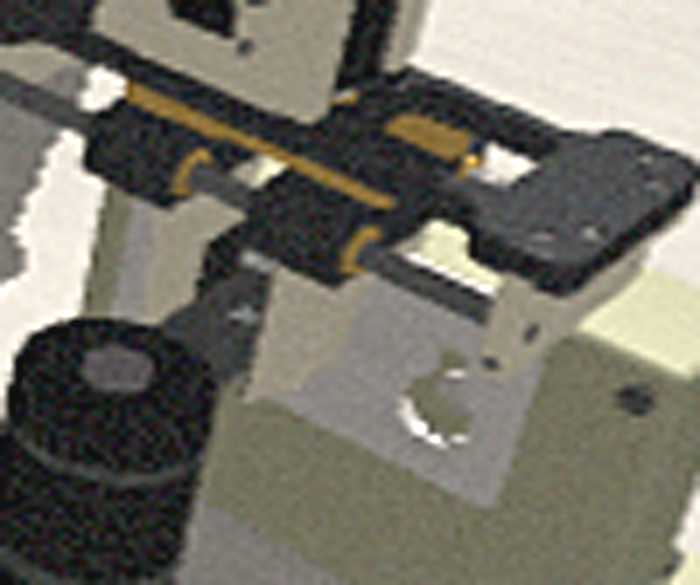

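Emit:
play_rows:
  series:
    - {"x": 2,"y": 0,"z": -0.5,"wx": 0,"wy": 0,"wz": 0,"grip": 5}
    - {"x": 2,"y": 0,"z": 0,"wx": 0,"wy": 0,"wz": 0,"grip": 5}
    - {"x": 2,"y": 0,"z": 0,"wx": 0,"wy": 0,"wz": 0,"grip": 5}
    - {"x": 2,"y": 0,"z": 0,"wx": 0,"wy": 0,"wz": 0,"grip": 5}
    - {"x": 2,"y": 0,"z": 0,"wx": 0,"wy": 0,"wz": 0,"grip": 5}
    - {"x": 0,"y": 0,"z": 0,"wx": 0,"wy": 0,"wz": 0,"grip": 5}
    - {"x": 0,"y": 0,"z": 0,"wx": 0,"wy": 0,"wz": 0,"grip": 5}
  squeeze: 55

```text
clock: 17.75
ee_pos: [0.5579, 0.3382, 0.1281]
orientation: [[-0.997, 0.081, 0.0], [0.081, 0.997, 0.0], [-0.0, 0.0, -1.0]]
contact_force: [-0.1, -0.8, -4.1]
opening: 0.197
```

```bash
python3 go.py 547.75 338.84 128.2 175.35
python3 - <<'E'
from h import *
from ov import ov
f=grab('scene')
ov('scene','pics/o12.png',400,190,500,280,7,(558.5,338,79),175.5,post=(472,345.0,175.35))
cv2.imwrite('pics/s12c.png',cv2.convertScaleAbs(cv2.resize(f['image'][225:270,430:490],None,fx=11,fy=11,interpolation=cv2.INTER_CUBIC),alpha=1.8,beta=15))
E
```

```text
t 17.75 pos [557.9 338.2 128.1] yaw 175.36 op 18.0 F [-0.1 -0.8 -4.1]
shift in current tool axes [10.19 -0.15 -0.1 ] after-turn axes [10.19 -0.15 -0.1 ] turn [0.   0.01 0.01]
q [-32.  33.  -6.  92.   4.  55.  46.]
```

View pics/o12.png

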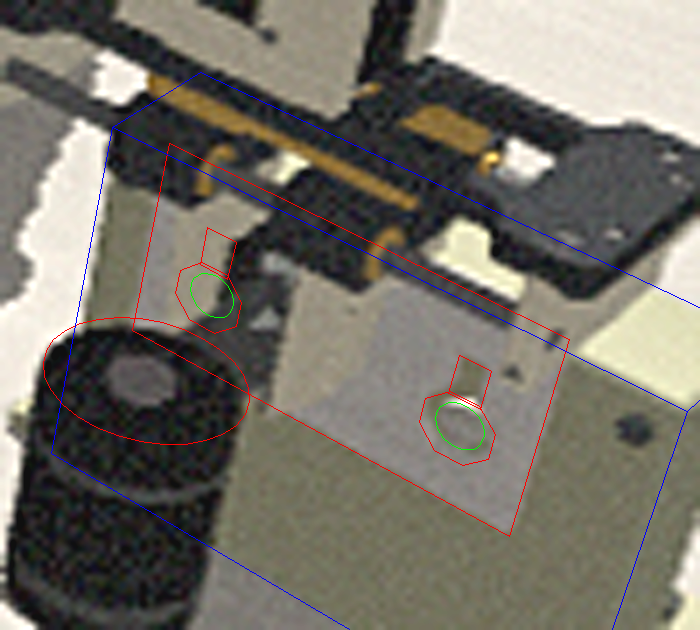

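View pics/s12c.png

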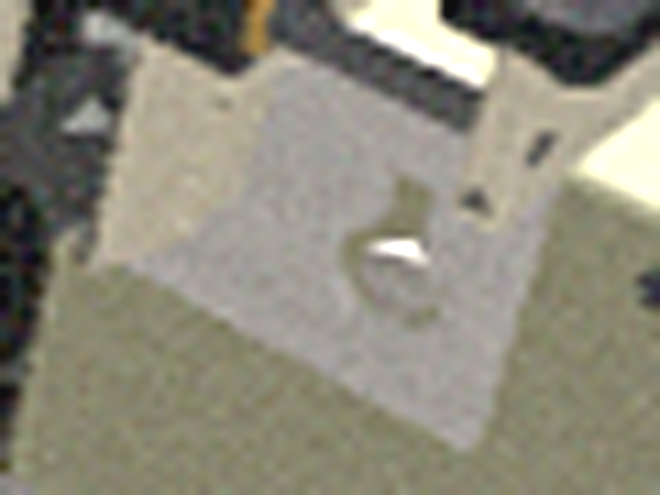

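The head sits centred in the entry hole at about (400,275) with a gap all round and no contact force. Pushing on gently until flush.

Emit:
play_rows:
  series:
    - {"x": 2,"y": 0,"z": 0,"wx": 0,"wy": 0,"wz": 0,"grip": 5}
    - {"x": 2,"y": 0,"z": 0,"wx": 0,"wy": 0,"wz": 0,"grip": 5}
    - {"x": 2,"y": 0,"z": 0,"wx": 0,"wy": 0,"wz": 0,"grip": 5}
    - {"x": 1,"y": 0,"z": 0,"wx": 0,"wy": 0,"wz": 0,"grip": 5}
    - {"x": 0.7,"y": 0,"z": 0,"wx": 0,"wy": 0,"wz": 0,"grip": 5}
    - {"x": 0,"y": 0,"z": 0,"wx": 0,"wy": 0,"wz": 0,"grip": 5}
    - {"x": 0,"y": 0,"z": 0,"wx": 0,"wy": 0,"wz": 0,"grip": 5}
  squeeze: 55

```text
clock: 18.5
ee_pos: [0.5503, 0.3387, 0.1281]
orientation: [[-0.997, 0.081, 0.0], [0.081, 0.997, 0.0], [-0.0, 0.0, -1.0]]
contact_force: [-0.1, -0.4, -3.0]
opening: 0.19
```

Emit:
play_rows:
  series:
    - {"x": 0.7,"y": 0,"z": 0,"wx": 0,"wy": 0,"wz": 0,"grip": 5}
    - {"x": 0.7,"y": 0,"z": 0,"wx": 0,"wy": 0,"wz": 0,"grip": 5}
    - {"x": 0.5,"y": 0,"z": 0,"wx": 0,"wy": 0,"wz": 0,"grip": 5}
    - {"x": 0,"y": 0,"z": 0,"wx": 0,"wy": 0,"wz": 0,"grip": 5}
    - {"x": 0,"y": 0,"z": 0,"wx": 0,"wy": 0,"wz": 0,"grip": 5}
  squeeze: 55

```text
clock: 19.0
ee_pos: [0.5484, 0.3389, 0.128]
orientation: [[-0.997, 0.081, 0.0], [0.081, 0.997, 0.0], [-0.0, 0.0, -1.0]]
contact_force: [-0.3, -0.3, -4.1]
opening: 0.188
```

Emit:
play_rows:
  series:
    - {"x": 0.5,"y": 0,"z": 0,"wx": 0,"wy": 0,"wz": 0,"grip": 5}
    - {"x": 0.5,"y": 0,"z": 0,"wx": 0,"wy": 0,"wz": 0,"grip": 5}
    - {"x": 0,"y": 0,"z": 0,"wx": 0,"wy": 0,"wz": 0,"grip": 5}
  squeeze: 55

```text
clock: 19.3
ee_pos: [0.5478, 0.3389, 0.1281]
orientation: [[-0.997, 0.081, 0.001], [0.081, 0.997, 0.0], [-0.001, 0.0, -1.0]]
contact_force: [2.1, 0.2, -2.5]
opening: 0.195
```

```bash
python3 go.py 547.75 338.84 128.2 175.35
python3 - <<'E'
from h import *
f=grab('scene')
cv2.imwrite('pics/s13c.png',cv2.convertScaleAbs(cv2.resize(f['image'][205:265,430:500],None,fx=10,fy=10,interpolation=cv2.INTER_CUBIC),alpha=1.8,beta=15))
E
```

```text
t 19.3 pos [547.8 338.9 128.1] yaw 175.33 op 17.9 F [ 2.1  0.2 -2.5]
shift in current tool axes [ 0.03 -0.07 -0.09] after-turn axes [ 0.03 -0.07 -0.09] turn [ 0.01  0.04 -0.02]
q [-32.  32.  -6.  94.   4.  54.  45.]
```

View pics/s13c.png

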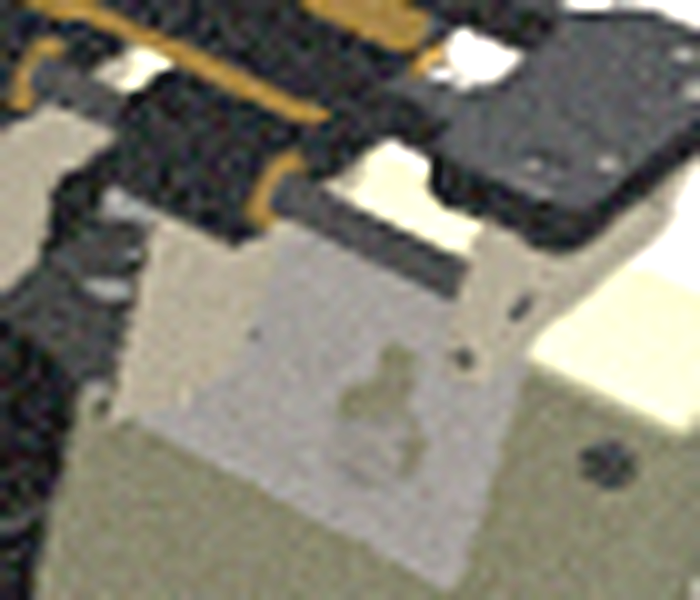

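The plate touches the face at the predicted x, with 2 N of contact. Sliding down gently now.

Emit:
play_rows:
  series:
    - {"x": -0.7,"y": 0,"z": 2,"wx": 0,"wy": 0,"wz": 0,"grip": 5}
    - {"x": 0,"y": 0,"z": 2,"wx": 0,"wy": 0,"wz": 0,"grip": 5}
    - {"x": 0,"y": 0,"z": 2,"wx": 0,"wy": 0,"wz": 0,"grip": 5}
    - {"x": 0,"y": 0,"z": 2,"wx": 0,"wy": 0,"wz": 0,"grip": 5}
    - {"x": 0,"y": 0,"z": 2,"wx": 0,"wy": 0,"wz": 0,"grip": 5}
    - {"x": 0,"y": 0,"z": 0,"wx": 0,"wy": 0,"wz": 0,"grip": 5}
    - {"x": 0,"y": 0,"z": 0,"wx": 0,"wy": 0,"wz": 0,"grip": 5}
  squeeze: 55

```text
clock: 20.05
ee_pos: [0.5479, 0.3391, 0.1179]
orientation: [[-0.997, 0.081, -0.0], [0.081, 0.997, 0.0], [0.0, 0.0, -1.0]]
contact_force: [0.5, 1.7, -4.4]
opening: 0.194
```

Emit:
play_rows:
  series:
    - {"x": 0,"y": 0,"z": 2,"wx": 0,"wy": 0,"wz": 0,"grip": 5}
    - {"x": 0,"y": 0,"z": 2,"wx": 0,"wy": 0,"wz": 0,"grip": 5}
    - {"x": 0,"y": 0,"z": 2,"wx": 0,"wy": 0,"wz": 0,"grip": 5}
    - {"x": 0,"y": 0,"z": 1.5,"wx": 0,"wy": 0,"wz": 0,"grip": 5}
    - {"x": 0,"y": 0,"z": 0,"wx": 0,"wy": 0,"wz": 0,"grip": 5}
    - {"x": 0,"y": 0,"z": 0,"wx": 0,"wy": 0,"wz": 0,"grip": 5}
  squeeze: 55

```text
clock: 20.65
ee_pos: [0.5479, 0.339, 0.1104]
orientation: [[-0.997, 0.081, -0.0], [0.081, 0.997, 0.0], [0.0, 0.0, -1.0]]
contact_force: [-0.1, 1.7, -4.6]
opening: 0.19
```

```bash
python3 go.py 547.75 338.84 107.7 175.35
python3 - <<'E'
from h import *
f=grab('scene')
cv2.imwrite('pics/s14c.png',cv2.convertScaleAbs(cv2.resize(f['image'][205:275,420:500],None,fx=9,fy=8.5,interpolation=cv2.INTER_CUBIC),alpha=1.8,beta=15))
E
```

```text
t 20.65 pos [547.9 339.  110.4] yaw 175.36 op 17.5 F [-0.1  1.7 -4.6]
shift in current tool axes [ 0.17 -0.18  2.69] after-turn axes [ 0.18 -0.18  2.69] turn [ 0.   -0.01  0.01]
q [-32.  34.  -6.  95.   4.  52.  45.]
```

View pics/s14c.png

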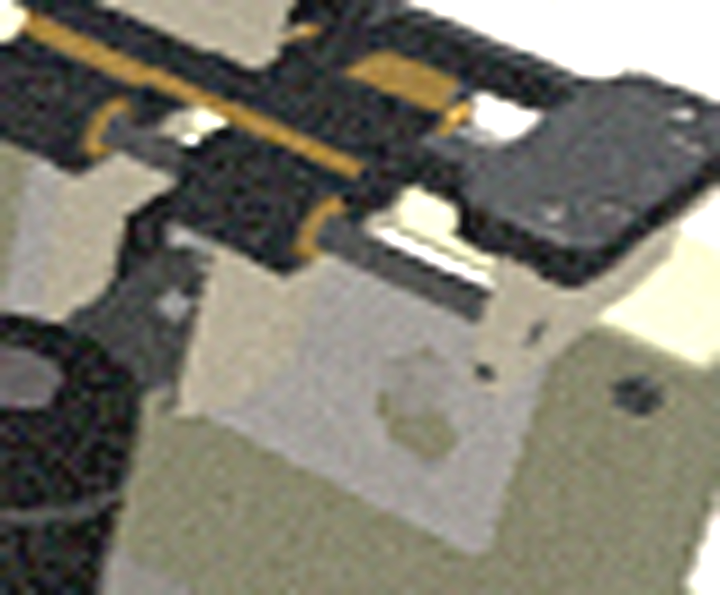

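The head now covers the slot at (420,380), so the lamp is captured. Seating the last millimetres.

Emit:
play_rows:
  series:
    - {"x": 0,"y": 0,"z": 1,"wx": 0,"wy": 0,"wz": 0,"grip": 5}
    - {"x": 0,"y": 0,"z": 1,"wx": 0,"wy": 0,"wz": 0,"grip": 5}
    - {"x": 0,"y": 0,"z": 0.5,"wx": 0,"wy": 0,"wz": 0,"grip": 5}
    - {"x": 0,"y": 0,"z": 0,"wx": 0,"wy": 0,"wz": 0,"grip": 5}
    - {"x": 0,"y": 0,"z": 0,"wx": 0,"wy": 0,"wz": 0,"grip": 5}
  squeeze: 55

```text
clock: 21.2
ee_pos: [0.5481, 0.339, 0.1081]
orientation: [[-0.997, 0.081, 0.0], [0.081, 0.997, 0.0], [-0.0, 0.0, -1.0]]
contact_force: [0.7, 1.0, -2.4]
opening: 0.188
```

Emit:
play_rows:
  series:
    - {"x": 0,"y": 0,"z": 0.5,"wx": 0,"wy": 0,"wz": 0,"grip": 5}
    - {"x": 0,"y": 0,"z": 0.5,"wx": 0,"wy": 0,"wz": 0,"grip": 5}
    - {"x": 0,"y": 0,"z": 0.5,"wx": 0,"wy": 0,"wz": 0,"grip": 5}
    - {"x": 0,"y": 0,"z": 0,"wx": 0,"wy": 0,"wz": 0,"grip": 5}
    - {"x": 0,"y": 0,"z": 0,"wx": 0,"wy": 0,"wz": 0,"grip": 5}
  squeeze: 55

```text
clock: 21.7
ee_pos: [0.5483, 0.339, 0.1071]
orientation: [[-0.997, 0.081, 0.001], [0.081, 0.997, 0.0], [-0.001, 0.0, -1.0]]
contact_force: [-0.9, 0.1, 5.7]
opening: 0.188
```

The stud ends bear up with about 10 N, so the lamp is seated. Pressing lightly flush, relaxing the down-force, then opening.

Emit:
play_rows:
  series:
    - {"x": 0.5,"y": 0,"z": 0,"wx": 0,"wy": 0,"wz": 0,"grip": 5}
    - {"x": 0.3,"y": 0,"z": 0,"wx": 0,"wy": 0,"wz": 0,"grip": 5}
    - {"x": 0,"y": 0,"z": -0.7,"wx": 0,"wy": 0,"wz": 0,"grip": 5}
    - {"x": 0,"y": 0,"z": 0,"wx": 0,"wy": 0,"wz": 0,"grip": 5}
  squeeze: 30

```text
clock: 22.1
ee_pos: [0.5481, 0.339, 0.1074]
orientation: [[-0.997, 0.081, 0.001], [0.081, 0.997, 0.0], [-0.001, 0.001, -1.0]]
contact_force: [4.2, 1.1, 2.2]
opening: 0.194
```

Emit:
play_rows:
  series:
    - {"x": 0,"y": 0,"z": 0,"wx": 0,"wy": 0,"wz": 0,"grip": 24}
    - {"x": 0,"y": 0,"z": 0,"wx": 0,"wy": 0,"wz": 0,"grip": 24}
    - {"x": 0,"y": 0,"z": 0,"wx": 0,"wy": 0,"wz": 0,"grip": 24}
    - {"x": 0,"y": 0,"z": 0,"wx": 0,"wy": 0,"wz": 0,"grip": 24}
  squeeze: 30

```text
clock: 22.5
ee_pos: [0.5468, 0.3389, 0.1069]
orientation: [[-0.997, 0.081, -0.001], [0.081, 0.997, -0.0], [0.001, -0.001, -1.0]]
contact_force: [-0.5, -0.0, 0.1]
opening: 0.269
```

```bash
python3 go.py 547.75 338.84 107.7 175.35
python3 - <<'E'
from h import *
from ov import ov
f=grab('scene')
ov('scene','pics/o15.png',400,190,500,280,7,(547.75,338.84,58.5),175.35,post=(472,345.0,175.35))
E
```

```text
t 22.5 pos [546.8 338.9 106.9] yaw 175.36 op 24.7 F [-0.5 -0.   0.1]
shift in current tool axes [-0.93  0.06 -0.79] after-turn axes [-0.93  0.06 -0.79] turn [-0.03 -0.05  0.01]
q [-33.  34.  -6.  95.   4.  52.  45.]
```

View pics/o15.png

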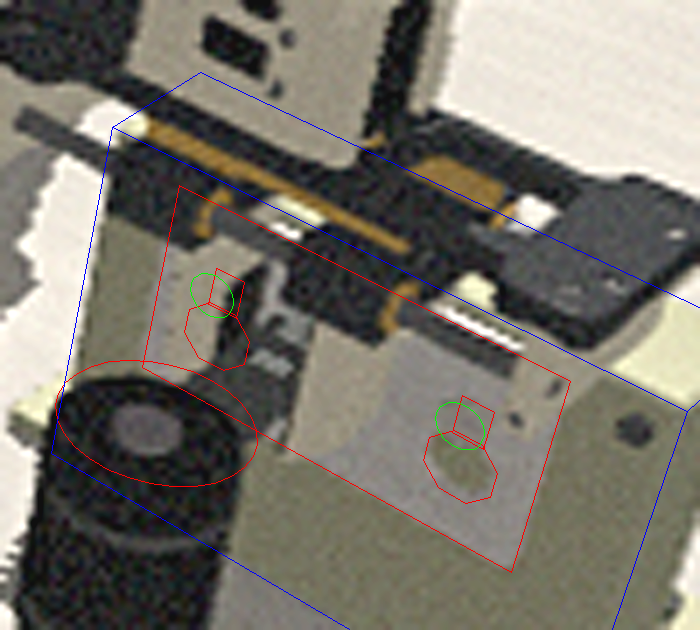

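The plate matches the hung model outline. The drum looks slightly low, so I'll open fully, withdraw straight up and check.

Emit:
play_rows:
  series:
    - {"x": 0,"y": 0,"z": 0,"wx": 0,"wy": 0,"wz": 0,"grip": 60}
    - {"x": 0,"y": 0,"z": 0,"wx": 0,"wy": 0,"wz": 0,"grip": 60}
    - {"x": 0,"y": 0,"z": 0,"wx": 0,"wy": 0,"wz": 0,"grip": 60}
    - {"x": 0,"y": 0,"z": 0,"wx": 0,"wy": 0,"wz": 0,"grip": 60}
    - {"x": 0,"y": 0,"z": -10,"wx": 0,"wy": 0,"wz": 0,"grip": 60}
    - {"x": 0,"y": 0,"z": -20,"wx": 0,"wy": 0,"wz": 0,"grip": 60}
    - {"x": 0,"y": 0,"z": -30,"wx": 0,"wy": 0,"wz": 0,"grip": 60}
    - {"x": 0,"y": 0,"z": -30,"wx": 0,"wy": 0,"wz": 0,"grip": 60}
    - {"x": 0,"y": 0,"z": -30,"wx": 0,"wy": 0,"wz": 0,"grip": 60}
    - {"x": 0,"y": 0,"z": -15,"wx": 0,"wy": 0,"wz": 0,"grip": 60}
    - {"x": 0,"y": 0,"z": -10,"wx": 0,"wy": 0,"wz": 0,"grip": 60}
    - {"x": 0,"y": 0,"z": 0,"wx": 0,"wy": 0,"wz": 0,"grip": 60}
  squeeze: 30

```text
clock: 23.75
ee_pos: [0.5478, 0.3393, 0.254]
orientation: [[-0.997, 0.081, 0.002], [0.081, 0.997, 0.002], [-0.002, 0.002, -1.0]]
contact_force: [-0.2, -0.5, 0.5]
opening: 0.65
```

```bash
python3 go.py 547.75 338.84 107.7 175.35
python3 - <<'E'
from h import *
from ov import ov
f=grab('scene'); grab('top')
ov('scene','pics/o16.png',390,190,500,290,6,(547.75,338.84,58.5),175.35,post=(472,345.0,175.35))
cv2.imwrite('pics/s16c.png',cv2.convertScaleAbs(cv2.resize(f['image'][190:290,390:500],None,fx=6,fy=6,interpolation=cv2.INTER_CUBIC),alpha=1.8,beta=15))
E
```

```text
t 23.75 pos [547.8 339.3 254. ] yaw 175.34 op 59.6 F [-0.2 -0.5  0.5]
shift in current tool axes [  0.25  -0.75 146.25] after-turn axes [-4.0000e-02 -5.0000e-01  1.4625e+02] turn [ 0.1   0.11 -0.01]
q [-32.  26.  -6.  85.   3.  69.  46.]
```

View pics/o16.png

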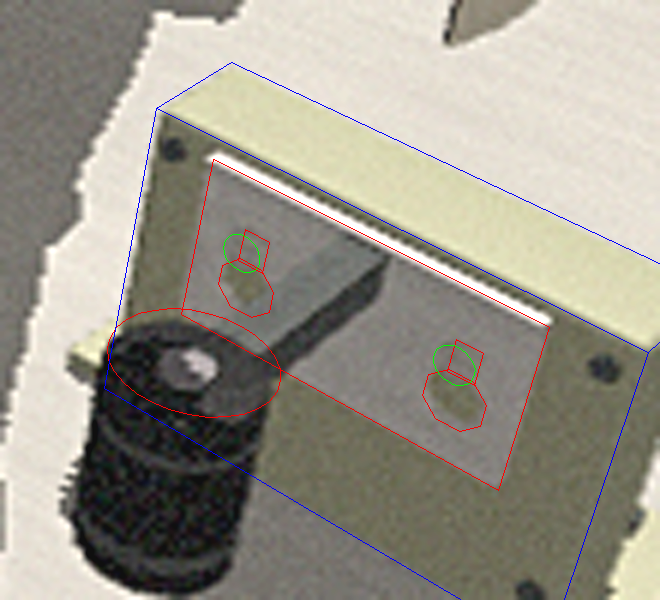

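View pics/s16c.png

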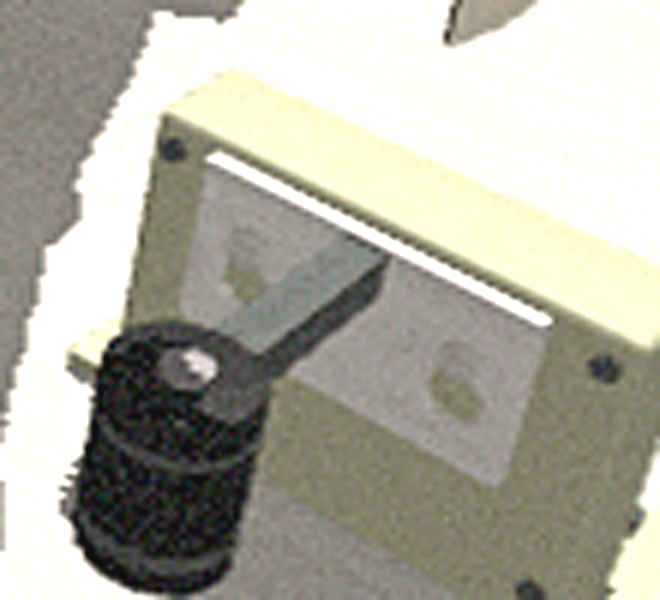

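Run:
```python
from fit import *
rng=np.random.default_rng(0)
a=np.radians(175.35);X=np.array([np.cos(a),np.sin(a),0]);Y=np.array([-X[1],X[0],0]);c=np.array([.472,.345,0])
for n in('scene','top'):
    W=cloud(load(n)).reshape(-1,3);W=W[~np.isnan(W[:,0])]
    L=np.c_[(W-c)@X,(W-c)@Y,W[:,2]]*1000
    m=(abs(L[:,1])<62)&(abs(L[:,1])>14)&(L[:,2]>62)&(L[:,2]<127)&(L[:,0]>-45)&(L[:,0]<-27)
    p=L[m]
    if len(p)>50:
        A=np.c_[p[:,1],p[:,2]-95,np.ones(len(p))]
        for _ in range(5):
            s=np.linalg.lstsq(A,p[:,0],rcond=None)[0]; r=p[:,0]-A@s; k=abs(r)<2.5; A=A[k];p=p[k]
        print(n,'plate front x = %.2f at z95, slope/z %.2f deg, slope/y %.2f deg'%(s[2],np.degrees(np.arctan(s[1])),np.degrees(np.arctan(s[0]))),len(p))
    m=(abs(L[:,1])<7)&(L[:,0]>-110)&(L[:,0]<-40)&(L[:,2]>112)&(L[:,2]<136)
    p=L[m]
    if len(p)>15:
        s=np.polyfit(p[:,0],p[:,2],1); print(n,'arm top slope deg',np.degrees(np.arctan(s[0])).round(2),'z at -76',np.polyval(s,-76).round(1),len(p))
    m=(np.hypot(L[:,0]+141,L[:,1])<24)&(L[:,2]>120)&(L[:,2]<140); p=L[m]
    if len(p)>10: print(n,'drum top z',np.median(p[:,2]),len(p), p.mean(0))
    m=(abs(L[:,1])<66)&(L[:,2]>124)&(L[:,2]<133.5)&(L[:,0]>-40)&(L[:,0]<-24.5);p=L[m]
    if len(p)>10: s=np.polyfit(p[:,1],p[:,2],1);print(n,'plate top z',np.median(p[:,2]),np.percentile(p[:,0],[2,98]),np.percentile(p[:,1],[1,99]),'roll',np.degrees(s[0]))
```

```text
scene plate front x = -31.48 at z95, slope/z -0.96 deg, slope/y -0.08 deg 698
scene arm top slope deg 0.65 z at -76 127.9 148
scene drum top z 130.96109679021464 328 [-141.56848663   -0.55939408  131.27092807]
scene plate top z 129.82239281686296 [-37.18912639 -24.60468621] [-64.60010293  63.26021987] roll 0.04348147173123682
top drum top z 130.62639236972677 190 [-147.99178459   -0.16347813  130.70193823]
top plate top z 129.6236031100658 [-38.71743139 -25.69715572] [-61.48597013  63.61843014] roll 0.02076192386975066
```

The lamp sags about 1° forward: the plate slope is -0.96° and the drum is about 3 mm low. Checking whether it's settled or creeping.

```bash
cat > chk.py <<'E'
from fit import *
def chk():
    a=np.radians(175.35);X=np.array([np.cos(a),np.sin(a),0]);Y=np.array([-X[1],X[0],0]);c=np.array([.472,.345,0])
    for i in range(3):
        grab('scene');W=cloud(load('scene')).reshape(-1,3);W=W[~np.isnan(W[:,0])]
        L=np.c_[(W-c)@X,(W-c)@Y,W[:,2]]*1000
        out=[]
        for z0,z1,yl,xl in ((62,127,62,(-45,-27)),(20,128,92,(-29,-20))):
            m=(abs(L[:,1])<yl)&(abs(L[:,1])>14)&(L[:,2]>z0)&(L[:,2]<z1)&(L[:,0]>xl[0])&(L[:,0]<xl[1]);p=L[m]
            A=np.c_[p[:,1],p[:,2]-95,np.ones(len(p))]
            for _ in range(6):
                s=np.linalg.lstsq(A,p[:,0],rcond=None)[0]; r=p[:,0]-A@s; k=abs(r)<2.5; A=A[k];p=p[k]
            out.append((s[2].round(2),np.degrees(np.arctan(s[:2])).round(2),len(p)))
        m=(abs(L[:,1])<7)&(L[:,0]>-105)&(L[:,0]<-40)&(L[:,2]>118)&(L[:,2]<136);p=L[m]
        s=np.polyfit(p[:,0],p[:,2],1)
        m=(np.hypot(L[:,0]+141,L[:,1])<22)&(L[:,2]>120)&(L[:,2]<140)
        print('plate',out[0],'post',out[1],'arm slope',np.degrees(s[0]).round(2),'drum z',np.median(L[m][:,2]).round(2))
chk()
E
python3 chk.py
```

```text
plate (np.float64(-31.44), array([ 0.  , -1.26]), 680) post (np.float64(-24.87), array([-0.04, -0.05]), 1304) arm slope 0.97 drum z 131.18
plate (np.float64(-31.43), array([ 0.01, -1.03]), 694) post (np.float64(-24.98), array([-0.01, -0.24]), 1277) arm slope 1.06 drum z 131.15
plate (np.float64(-31.51), array([-0.04, -1.  ]), 701) post (np.float64(-24.94), array([-0.02, -0.09]), 1275) arm slope 0.97 drum z 131.2
```

Emit:
play_rows:
  series:
    - {"x": 0,"y": 0,"z": -10,"wx": 0,"wy": 0,"wz": 0,"grip": 60}
    - {"x": 0,"y": 0,"z": -10,"wx": 0,"wy": 0,"wz": 0,"grip": 60}
    - {"x": 0,"y": 0,"z": 0,"wx": 0,"wy": 0,"wz": 0,"grip": 60}
    - {"x": 0,"y": 0,"z": 0,"wx": 0,"wy": 0,"wz": 0,"grip": 60}
    - {"x": 0,"y": 0,"z": 0,"wx": 0,"wy": 0,"wz": 0,"grip": 60}
    - {"x": 0,"y": 0,"z": 0,"wx": 0,"wy": 0,"wz": 0,"grip": 60}
    - {"x": 0,"y": 0,"z": 0,"wx": 0,"wy": 0,"wz": 0,"grip": 60}
    - {"x": 0,"y": 0,"z": 0,"wx": 0,"wy": 0,"wz": 0,"grip": 60}
    - {"x": 0,"y": 0,"z": 0,"wx": 0,"wy": 0,"wz": 0,"grip": 60}
    - {"x": 0,"y": 0,"z": 0,"wx": 0,"wy": 0,"wz": 0,"grip": 60}
  squeeze: 30

```text
clock: 25.0
ee_pos: [0.5472, 0.339, 0.2722]
orientation: [[-0.997, 0.081, -0.0], [0.081, 0.997, -0.0], [0.0, -0.0, -1.0]]
contact_force: [0.1, 1.2, -0.0]
opening: 0.652
```

```bash
python3 chk.py
```

```text
plate (np.float64(-31.41), array([ 0.09, -1.08]), 683) post (np.float64(-25.01), array([-0.01, -0.21]), 1278) arm slope 1.03 drum z 131.26
plate (np.float64(-31.35), array([ 0.04, -1.26]), 688) post (np.float64(-24.92), array([-0.02, -0.17]), 1246) arm slope 0.9 drum z 131.18
plate (np.float64(-31.39), array([-0.02, -1.29]), 701) post (np.float64(-24.97), array([-0.03, -0.1 ]), 1280) arm slope 0.93 drum z 131.14
```

It's stable at about 1° of sag, with no creep in over 1 s. The gap at the plate's top is about 1 mm, which is within the stud's slack. Final check of the bystanders and the block.

Run:
```python
from fit import *
f=grab('scene');cv2.imwrite('pics/s_end.png',f['image']);grab('top')
rect('block',(.666,-.085),.06,.112,.13)
rect('tem',(.77,.12),.12,.010,.025)
rect('bot',(.52,.008),.05,.03,.155)
rect('pot',(.39,-.05),.05,.03,.09)
rect('jar',(.707,-.326),.05,.03,.09)
a=cv2.imread('pics/scene0.png').astype(int)
for n,(u0,v0,u1,v1) in dict(jar=(178,168,210,208),bottle_pot=(312,148,358,228),tem=(248,262,340,308)).items():
    print(n,np.abs(a-f['image'])[v0:v1,u0:u1].mean().round(2))
```

```text
block top 452 [array([667.5, -83.9]), array([44.7, 60.9]), np.float64(76.3)] z 0.1209 mean [666.8 -83.7 120.8]
block scene 314 [array([669.4, -83.3]), array([46.4, 60.2]), np.float64(76.2)] z 0.1213 mean [672.7 -79.4 120.2]
tem top 1133 [array([777.5, 149.3]), array([ 98.1, 150.2]), np.float64(73.7)] z 0.0159 mean [756.1 140.5  15.9]
tem scene 1509 [array([779. , 150.3]), array([ 98.8, 150.8]), np.float64(74.3)] z 0.0163 mean [762.2 142.9  16.1]
bot top 391 [array([520.5,   6.9]), array([54.5, 52.5]), np.float64(0.3)] z 0.1057 mean [518.8   7.  112.9]
bot scene 765 [array([530.2,  12.1]), array([42.2, 54.9]), np.float64(27.2)] z 0.0891 mean [534.   18.2  87.9]
pot top 257 [array([387.9, -49. ]), array([71. , 67.2]), np.float64(0.2)] z 0.0783 mean [383.7 -51.7  68.8]
pot scene 521 [array([388.3, -48.1]), array([74.3, 68.4]), np.float64(53.7)] z 0.0678 mean [395.8 -39.3  65.2]
jar top 605 [array([ 705.8, -327.9]), array([61.5, 61.2]), np.float64(83.6)] z 0.0788 mean [ 703.7 -323.9   70.6]
jar scene 541 [array([ 712. , -327.1]), array([60.7, 63.5]), np.float64(0.5)] z 0.0616 mean [ 716.6 -315.8   61.8]
jar 3.18
bottle_pot 3.05
tem 9.5
```

View pics/s_end.png

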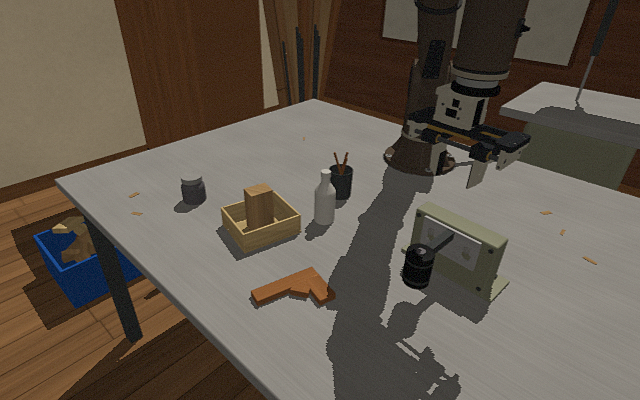

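The lamp hangs on both studs at (450,245) and the gripper is clear above it. The block stands in the tray at (259,205), and the bystanders haven't moved. Handing in.

```bash
python3 -c "
from cell import job
print(job.hand_in())"
```

```text
the job is handed in; nothing more can be done
None
```

The wood block is in the plywood tray and the work lamp hangs locked on both studs, with the gripper open and about 13 cm above it. I handed the job in at about 25 s of robot time.

- **Block:** it stands upright at the middle of the tray, its top measured at 121 mm, as expected on the tray floor.
- **Lamp:** both heads passed the entry holes without contact force. The plate met the face where predicted and slid down until the studs carried about 10 N. The arm top measured about 128 mm against 128.5 mm nominal, and there is no measurable roll or yaw error.
- **Not exactly flush:** after release the lamp settled with a forward droop of about 1°. The plate's top edge stands roughly 1 mm off the face and the drum is about 3 mm low. It did not move further over the next 1.2 s, so I put it down to play on the studs and left it.
- **Bystanders:** the template, bottle and pot measured within 1 mm of where they started in the top view. The jar's surroundings in the scene image looked unchanged.
- **Forces:** the highest force reading I saw was about 6 N.
- **Refused calls:** two early move calls were refused for missing fields and moved nothing.

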